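# Complete the row of lamp modules on the staging shelf

### The arm

A 6-joint arm with a two-finger parallel gripper is mounted at the origin on the work surface. World frame = base frame: x ahead of the robot, y to its left, z up, the work surface at z = 0. Lengths are in m, angles in rad, forces in N, time in s.
With the tool pointing down it reaches from about 0.25 to 0.775 m from the base axis. Payload 8.9 kg.
Tool frame: the origin (TCP) lies between the finger pads; the fingertips stand 22 mm ahead of it and the grasp point (between the pads) lies 3 mm ahead of it; z points along the fingers, y is the line along which they close (so a half turn about z gives the same grasp; the last joint's range is limited). The gripper opens to 85 mm and grips with 20 to 120 N. Pads are 22 mm wide; open, the fingers measure 114 mm over their backs; the gripper's body (76 mm by 85 mm) begins 54 mm behind the grasp point. The pads swing forward as they close: fully open they stand 13 mm farther back than shut.
Start: joints at [0.986, 0.291, -0.153, 1.127, 0, 1.431], TCP at [0.226, 0.474, 0.222] pointing down, gripper open.
Joint ranges: [-2.52, 2.52], [-0.91, 1.74], [-1.3, 1.37], [-1.96, 2.02], [-1.52, 1.47], [-3.14, 3.14]. Speed limits (rad/s): [2.22, 2.22, 2.79, 3.14, 3.14, 3.14].

### API

Orientations are given as a unit quaternion [x, y, z, w].
In Python, from rig import arm gives the robot as it stands.
- The arm moves only by the shell command python3 -m crank 'ROWS' [FORCE]. ROWS is JSON, a list of rows, each an object with "claw": the closure, from 0 (fully open) to 1 (shut); "translation": the shift along the tool's x, y, z in m, a list of three; "turn": the turn about the tool's z in degrees. In form: [{"claw": claw, "translation": [dx, dy, dz], "turn": turn}, ...]. A call has 1 to 20 rows; each row is the pose to reach, as a shift and turn from the pose commanded when the call began, along the tool's axes at that moment; what a row does not reach only later rows make up. A row lasts 1/10 s, in which the tool goes at most 50 mm and 8.59 degrees, less where a joint would pass 70% of its speed; a pose out of reach is approached as far as the arm can. A call with a gripper value outside its range is refused whole. The fingers move at their own pace and stop on an object; FORCE is the grip in N (left out, the last holds). Time passes only in rows, so rows that repeat a pose let the fingers close. It gives the time, the measured TCP pose, the force, the opening and the grip force at its end, in the units of the state.
- arm.get_state(): the state, without advancing time (a new reading comes with each control period).
- arm.get_image(name): name is "side" or "top" or "wrist"; returns the picture (400x640x3 uint8, red, green, blue); there is no depth.
- arm.camera_model(name): a dict with "intrinsics" (3x3 intrinsics, pixels), "extrinsics" (4x4, takes a point from world to camera coordinates). Camera axes: x right, y down, z forward; pixel columns grow to the right and rows downward; lengths in m; the calibration is good to about 2 mm. A picture is of the moment at which its call begins: read the wrist's pose just before it. camera_model takes no time and is no camera call; for the wrist camera it gives the pose at the moment of the call.
- arm.finish_job(): hands the job in; it is judged then, once.
The state is a dict: "time_s": time; "joint_positions": joint angles; "dq": joint speeds; "joint_torque": joint torques, N m; "eef_pos": TCP position; "ee_rot": TCP orientation; "contact_force": force on the tool from outside, world axes, zero at the start; "ft_torque": the same for the moment, N m; "opening": finger opening in m; "gripper_force": force on a finger pad.
Only numpy, scipy, OpenCV 4.12 (cv2) and the standard library are available. Lean on these libraries where they do the work, as an engineer would, in place of code of your own. Each camera call takes 0.05 s, during which the arm holds its last target. There are 200 camera calls.

### The job

Complete the row of lamp modules on the low shelf: fill its two empty places, marked by dark footprints, with the module that lies on the bench and the one that stands on the bench, one in each, whichever way you like. They must stand upright with the lens on top, centred on the footprints, square to the shelf and in line with the two already there, front or back to the fore. Set them down gently on the shelf and leave the modules already in the row and everything else where they are.

Things in the scene. Friction and masses are not known exactly. Their poses are not given: they have to be found in the camera images.
- lying: aluminium lamp module, box 42 (own x) x 60 (y) x 112 mm (z), plus a black round lens barrel 32 mm across, 12 mm high, on top; 0.35 kg. Origin: centre of its foot face; z from foot to lens, -x out of its front. Starts lying on its back on the bench, lens end roughly to the robot's right, 60 mm width level, 42 mm depth upright (origin 21 mm above the bench).
- standing: aluminium lamp module, box 42 (own x) x 60 (y) x 112 mm (z), plus a black round lens barrel 32 mm across, 12 mm high, on top; 0.35 kg. Origin: centre of its foot face; z from foot to lens, -x out of its front. This one starts standing on the bench, to the robot's right, turned anyhow.
- place1: dark flat footprint mat (48 x 66 mm, 0.6 mm, no obstacle) marking an empty place on the shelf. Origin: its centre, on the board's top face, where a module's foot centre belongs; x to the back of the shelf, y along the row. Places are 72 mm apart, so modules stand 12 mm apart: too little for a finger.
- place2: dark flat footprint mat (48 x 66 mm, 0.6 mm, no obstacle) marking an empty place on the shelf. Origin: its centre, on the board's top face, where a module's foot centre belongs; x to the back of the shelf, y along the row. Places are 72 mm apart, so modules stand 12 mm apart: too little for a finger.
- row1: aluminium lamp module, box 42 (own x) x 60 (y) x 112 mm (z), plus a black round lens barrel 32 mm across, 12 mm high, on top; 0.35 kg. Origin: centre of its foot face; z from foot to lens, -x out of its front. module of the same kind already standing in the row on the shelf, in line and square; leave it. 
- row2: aluminium lamp module, box 42 (own x) x 60 (y) x 112 mm (z), plus a black round lens barrel 32 mm across, 12 mm high, on top; 0.35 kg. Origin: centre of its foot face; z from foot to lens, -x out of its front. module of the same kind already standing in the row on the shelf, in line and square; leave it. 
- shelf: low grey shelf on the bench, fixed: board 150 mm deep (x), 385 mm long (y), its top 50 mm above the bench; 18 mm high rail along its back edge (inner face at x = +69 mm). Origin on the bench below the row; the board runs from y = -185 to +200 mm, the four places lie at x = 0, y = -135, -63, +9, +81 mm.
- bottle: small green bottle with a white cap 36 mm across, 85 mm tall, standing at the left end of the shelf; origin: centre of its foot; leave it.
- eyepiece: black round eyepiece 42 mm across, 70 mm tall, standing on the bench; origin: centre of its foot; leave it.
- canister: round jar 54 mm across, 75 mm tall, standing on the bench; origin: centre of its foot; leave it.
- brush: brush lying on the bench before the shelf, along its own x; leave it.
- screwdriver: screwdriver lying on the bench to the left, along its own x; leave it.
- dish: glass dish 80 mm across, 20 mm high, on the bench; origin: centre of its underside; leave it.
Mind the look-alikes: they are no part of the job. What is shaped like the lying but red is not meant.

How it is judged:
By the outcome, as a careful person would: the job done as asked, in the order asked, and still so for the second after the job is handed in, with the robot touching nothing.
It also fails if it takes over 72 s, if anything falls off the work surface, if the arm or the gripper's body presses on something with over 40 N, if the wrist force passes 120 N, or if a joint passes its speed limit or range.

## Working session

There is one attempt and no reset: what is moved stays moved. The work goes in short steps, Python scripts to look and compute and a shell command to move; the robot and the scene stay as the last step left them, time stands still between calls to the robot, and variables do not carry over. Pictures are saved under pics/ and viewed, at most 10 in all, crops included, and the job is handed in when it is done.

```bash
ls; mkdir -p pics; python3 - <<'E'
from rig import arm
import cv2,numpy as np
s=arm.get_state();print({k:np.round(v,3).tolist() for k,v in s.items()})
for n in ("top","side","wrist"):
    im=arm.get_image(n);cv2.imwrite(f"pics/{n}0.png",im[:,:,::-1])
    m=arm.camera_model(n);print(n,np.round(m["intrinsics"],1).tolist(),np.round(m["extrinsics"],4).tolist())
E
```

```text
pics
{'time_s': 0.0, 'joint_positions': [0.986, 0.291, -0.154, 1.127, 0.0, 1.431], 'dq': [-0.0, 0.001, 0.001, -0.0, 0.0, -0.0], 'joint_torque': [-0.001, -53.715, 33.137, 0.016, -0.0, 0.0], 'eef_pos': [0.226, 0.473, 0.221], 'ee_rot': [0.221, 0.975, -0.001, -0.0], 'contact_force': [-0.535, -1.001, 0.438], 'ft_torque': [-0.017, -0.039, 0.026], 'gripper_force': 0.0, 'opening': 0.086}
top [[453.4, 0.0, 321.9], [0.0, 453.4, 198.3], [0.0, 0.0, 1.0]] [[0.0196, -0.9998, -0.0008, -0.0034], [-0.9946, -0.0194, -0.1024, 0.5714], [0.1023, 0.0028, -0.9947, 1.1156], [0.0, 0.0, 0.0, 1.0]]
side [[499.0, 0.0, 316.1], [0.0, 499.0, 197.0], [0.0, 0.0, 1.0]] [[-0.9868, -0.1618, 0.0013, 0.5571], [-0.0861, 0.5182, -0.8509, 0.1064], [0.137, -0.8398, -0.5253, 1.235], [0.0, 0.0, 0.0, 1.0]]
wrist [[308.6, 0.0, 320.5], [0.0, 308.6, 197.1], [0.0, 0.0, 1.0]] [[0.4325, 0.9016, -0.0011, -0.5244], [0.866, -0.415, 0.279, -0.0347], [0.2511, -0.1216, -0.9603, 0.3792], [0.0, 0.0, 0.0, 1.0]]
```

View pics/top0.png

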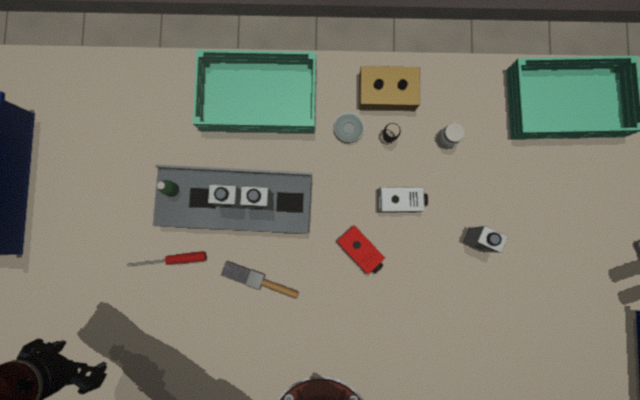

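View pics/side0.png

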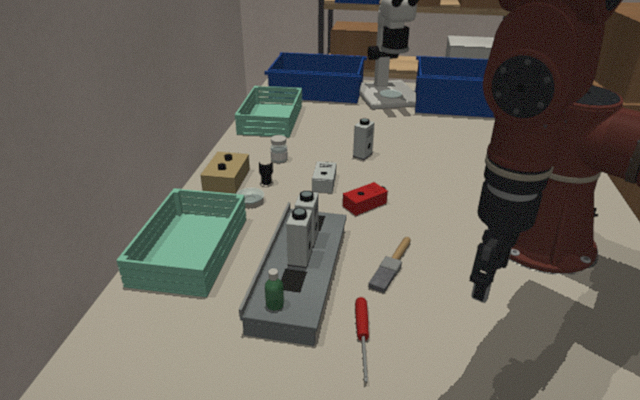

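Top view: the shelf spans (155,167)–(311,233), with empty mats at about (200,197) and (290,202) and row modules at (222,195) and (254,196). The lying module is at (402,200) with its lens at (426,200), and the standing module's lens is at (494,239). The red look-alike is at (360,250). The side view agrees.

```bash
cat > h.py <<'E'
from rig import arm
import cv2,numpy as np,json
from scipy.spatial.transform import Rotation as R
def cam(n):
    m=arm.camera_model(n);return np.array(m["intrinsics"]),np.array(m["extrinsics"])
def onz(c,px,z):
    "pixels -> world points on plane z"
    K,E=c;px=np.atleast_2d(px).astype(float)
    d=np.c_[px,np.ones(len(px))]@np.linalg.inv(K).T@E[:3,:3];o=-E[:3,:3].T@E[:3,3]
    return o+d*((z-o[2])/d[:,2])[:,None]
def proj(c,P):
    K,E=c;q=(np.atleast_2d(P)@E[:3,:3].T+E[:3,3])@K.T;return q[:,:2]/q[:,2:]
def tri(c1,p1,c2,p2):
    X=cv2.triangulatePoints(c1[0]@c1[1][:3],c2[0]@c2[1][:3],np.float64(p1).reshape(2,1),np.float64(p2).reshape(2,1));return (X[:3]/X[3]).ravel()
def to_tool(dw):
    return R.from_quat(arm.get_state()["ee_rot"]).inv().apply(dw)
def yaws():
    M=R.from_quat(arm.get_state()["ee_rot"]).as_matrix();return np.degrees(np.arctan2(M[1,:2],M[0,:2]))
def snap(n,name):
    s=arm.get_state();c=cam(n);im=arm.get_image(n)[:,:,::-1].copy()
    cv2.imwrite(f"pics/{name}.png",im);np.savez(f"pics/{name}.npz",K=c[0],E=c[1],eef=s["eef_pos"],q=s["ee_rot"]);return c,im
def load(name):
    d=np.load(f"pics/{name}.npz");return (d["K"],d["E"]),cv2.imread(f"pics/{name}.png")
E
python3 - <<'E'
from h import *
c=cam("top")
for n,p,z in [("matL",(200,197),.05),("matR",(290,202),.05),("row1",(222,194),.174),("row2",(254,196),.174),("lying",(402,200),.042),("lens",(426,200),.021),("stand",(494,239),.124),("red",(360,250),.042)]:
    print(n,np.round(onz(c,p,z)[0],3))
print(yaws())
s=arm.get_state()["eef_pos"]
print(to_tool(np.array([.56,.20,.32])-s), to_tool(np.array([.56,-.18,.32])-s))
E
```

```text
matL [0.567 0.31  0.05 ]
matR [0.558 0.086 0.05 ]
row1 [0.562 0.228 0.174]
row2 [0.559 0.157 0.174]
lying [ 0.57  -0.192  0.042]
lens [ 0.573 -0.257  0.021]
stand [ 0.475 -0.389  0.124]
red [ 0.444 -0.089  0.042]
[154.46034539  64.46035281]
[-0.4190859  -0.10286815 -0.09847257] [-0.58291746 -0.44573711 -0.09816309]
```

```bash
python3 - <<'E'
from h import *
s=arm.get_state()["eef_pos"]
for p in ([.56,.24,.33],[.56,.04,.33],[.52,-.24,.33]): print(to_tool(np.array(p)-s).round(3))
E
```

```text
[-0.402 -0.067 -0.109]
[-0.488 -0.247 -0.108]
[-0.573 -0.517 -0.108]
```

```bash
R='{"claw":0,"translation":[-0.402,-0.067,-0.109],"turn":64.5}'; python3 -m crank '[{"claw":0,"translation":[-0.402,-0.067,-0.109],"turn":64.5},{"claw":0,"translation":[-0.402,-0.067,-0.109],"turn":64.5},{"claw":0,"translation":[-0.402,-0.067,-0.109],"turn":64.5},{"claw":0,"translation":[-0.402,-0.067,-0.109],"turn":64.5},{"claw":0,"translation":[-0.402,-0.067,-0.109],"turn":64.5},{"claw":0,"translation":[-0.402,-0.067,-0.109],"turn":64.5},{"claw":0,"translation":[-0.402,-0.067,-0.109],"turn":64.5},{"claw":0,"translation":[-0.402,-0.067,-0.109],"turn":64.5},{"claw":0,"translation":[-0.402,-0.067,-0.109],"turn":64.5},{"claw":0,"translation":[-0.402,-0.067,-0.109],"turn":64.5},{"claw":0,"translation":[-0.402,-0.067,-0.109],"turn":64.5},{"claw":0,"translation":[-0.402,-0.067,-0.109],"turn":64.5},{"claw":0,"translation":[-0.402,-0.067,-0.109],"turn":64.5}]'; python3 - <<'E'
from h import *
snap("wrist","wA"); print(yaws(),arm.get_state()["eef_pos"])
E
```

```text
time_s: 1.45
eef_pos: [0.5592, 0.2408, 0.3309]
ee_rot: [0.707, 0.707, -0.0, -0.0]
contact_force: [0.2, 0.1, -0.1]
opening: 0.0857
gripper_force: 0.0
[9.00458545e+01 4.58547681e-02] [0.55927121 0.24072384 0.33096629]
```

View pics/wA.png

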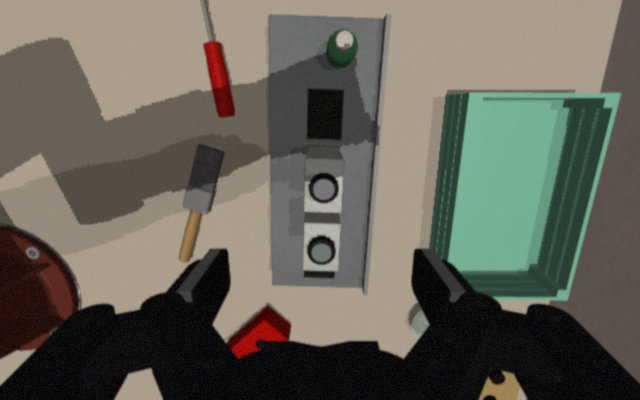

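The wrist view shows the left mat at (325,114), the row lenses at (324,188) and (321,250), and the right mat hidden behind row2. Next are views B and C.

```bash
python3 -m crank '[{"claw":0,"translation":[-0.05,0,0],"turn":0},{"claw":0,"translation":[-0.1,0,0],"turn":0},{"claw":0,"translation":[-0.15,0,0],"turn":0},{"claw":0,"translation":[-0.2,0,0],"turn":0},{"claw":0,"translation":[-0.2,0,0],"turn":0},{"claw":0,"translation":[-0.2,0,0],"turn":0}]' | head -2; python3 -c "from h import *; snap('wrist','wB')"
python3 -m crank '[{"claw":0,"translation":[-0.05,0,0],"turn":0},{"claw":0,"translation":[-0.1,-0.01,0],"turn":0},{"claw":0,"translation":[-0.15,-0.02,0],"turn":0},{"claw":0,"translation":[-0.2,-0.03,0],"turn":0},{"claw":0,"translation":[-0.25,-0.03,0],"turn":0},{"claw":0,"translation":[-0.25,-0.03,0],"turn":0},{"claw":0,"translation":[-0.25,-0.03,0],"turn":0}]' | head -2; python3 - <<'E'
from h import *
snap('wrist','wC'); a=[cv2.imread(f"pics/{n}.png") for n in ("wB","wC")]
cv2.imwrite("pics/BC.png",cv2.resize(np.vstack([i[:300] for i in a]),None,fx=1,fy=1))
E
```

```text
time_s: 2.1
eef_pos: [0.5597, 0.0394, 0.3311]
time_s: 2.85
eef_pos: [0.5302, -0.2096, 0.3305]
```

View pics/BC.png

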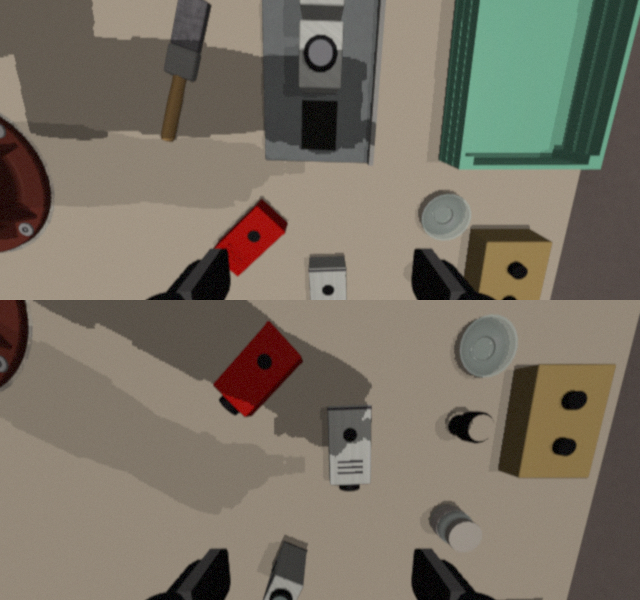

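View B shows the right mat at about (319,125). View C shows the lying module's top face at about (350,147), with its lens at the bottom at (349,187), and the standing module at the lower edge around (287,285).

```bash
python3 - <<'E'
from h import *
def dark(name,box,thr):
    c,im=load(name);x,y,X,Y=box
    g=im[y:Y,x:X].max(2);m=(g<thr).astype(np.uint8)
    k=max(cv2.findContours(m,0,2)[0],key=cv2.contourArea)
    M=cv2.moments(m*cv2.drawContours(np.zeros_like(m),[k],-1,1,-1))
    r=cv2.minAreaRect(k);pts=cv2.boxPoints(r)+[x,y]
    return c,np.array([M["m10"]/M["m00"]+x,M["m01"]/M["m00"]+y]),pts,r
top=arm.get_image("top")[:,:,::-1].copy();cv2.imwrite("pics/top1.png",top);ct=cam("top");np.savez("pics/top1.npz",K=ct[0],E=ct[1])
for n,w,b,bt in [("L","wA",(295,75,355,143),(188,182,211,212)),("R","wB",(295,92,345,155),(274,186,306,218))]:
    c,p,pts,r=dark(w,b,22 if 0 else 35); c2,p2,_,r2=dark("top1",bt,35)
    print(n,p.round(1),r[1],p2.round(1),r2[1],"tri",tri(c,p,ct,p2).round(4))
    q=onz(c,pts,.0506);print(onz(c,p,.0506)[0].round(4),q[:,:2].round(4).tolist(),onz(ct,p2,.0506)[0].round(4))
c,im=load("wC")
cr=[cv2.resize(load("wC")[1][95:200,310:390],None,fx=5,fy=5,interpolation=2),cv2.resize(load("top1")[1][180:220,370:435],None,fx=5,fy=5,interpolation=2)]
W=np.zeros((525,800,3),np.uint8);W[:525,:400]=cr[0];W[:200,410:735]=cr[1];W[210:510,410:]=cv2.resize(load("top1")[1][215:265,455:520],(390,300),interpolation=2);cv2.imwrite("pics/crop.png",W)
E
```

```text
Traceback (most recent call last):
ValueError: max() iterable argument is empty
```

```bash
cat >> h.py <<'E'
def dark(name,box):
    "largest dark blob in box, Otsu threshold"
    c,im=load(name);x,y,X,Y=box
    m=cv2.threshold(im[y:Y,x:X].max(2),0,1,cv2.THRESH_BINARY_INV|cv2.THRESH_OTSU)[1]
    n,l,st,ce=cv2.connectedComponentsWithStats(m);i=1+np.argmax(st[1:,4])
    r=cv2.minAreaRect(np.argwhere(l==i)[:,::-1].astype(np.float32))
    return c,ce[i]+[x,y],cv2.boxPoints(r)+[x,y],r
E
python3 - <<'E'
from h import *
ct=load("top1")[0] if __import__("os").path.exists("pics/top1.npz") else snap("top","top1")[0]
for n,w,b,bt in [("L","wA",(295,80,355,143),(186,184,209,210)),("R","wB",(295,94,345,155),(272,188,306,217))]:
    c,p,pts,r=dark(w,b); c2,p2,_,r2=dark("top1",bt)
    print(n,p.round(1),np.round(r[1],1),p2.round(1),np.round(r2[1],1),"tri",tri(c,p,ct,p2).round(4))
    q=onz(c,pts,.0506);print(onz(c,p,.0506)[0].round(4),q[:,:2].round(4).tolist(),onz(ct,p2,.0506)[0].round(4))
W=np.zeros((525,800,3),np.uint8);W[:525,:400]=cv2.resize(load("wC")[1][95:200,310:390],None,fx=5,fy=5,interpolation=2)
W[:200,410:735]=cv2.resize(load("top1")[1][180:220,370:435],None,fx=5,fy=5,interpolation=2);W[210:510,410:]=cv2.resize(load("top1")[1][215:265,455:520],(390,300),interpolation=2);cv2.imwrite("pics/crop.png",W)
E
```

```text
L [324.5 113.7] [35.5 49.9] [198.6 197.7] [19. 19.] tri [0.5622 0.3048 0.081 ]
[0.5636 0.3039 0.0506] [[0.5377, 0.2716], [0.5414, 0.3366], [0.5884, 0.3347], [0.5868, 0.2695]] [0.5647 0.3133 0.0506]
R [318.8 124.5] [35.2 49.4] [289.6 202.1] [26.5 19.5] tri [0.5576 0.0877 0.052 ]
[0.5567 0.0883 0.0506] [[0.5306, 0.0554], [0.5346, 0.1211], [0.5816, 0.1193], [0.5797, 0.0534]] [0.5582 0.0875 0.0506]
```

View pics/crop.png

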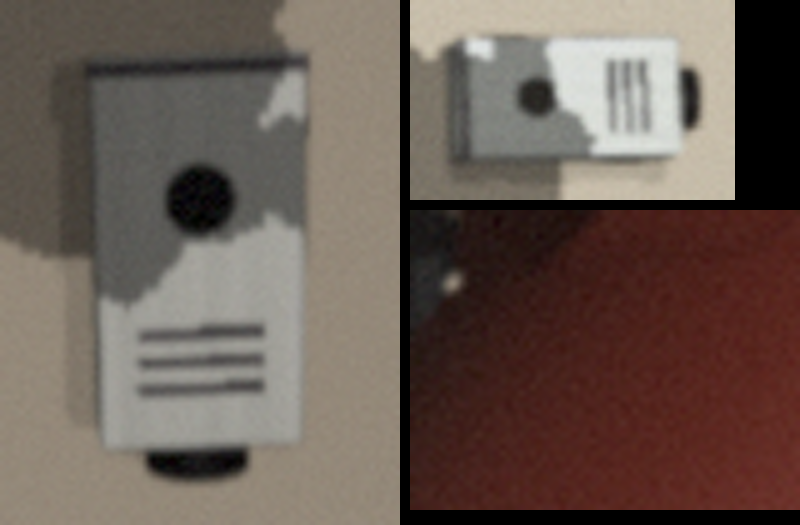

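The crop shows the lying module's top face clearly. In wC its corners are at about (328,109), (371,109), (331,184) and (370,183). The front dot is at (350,135), and the dark strip at the top is the foot edge. The arm blocks the standing module in the top view.

```bash
python3 - <<'E'
from h import *
c,_=load("wC");ct,_=load("top1")
f=lambda p,o:(np.array(p)+.5)/5-.5+o
o=[310,95];ot=[370,180]
for a,b in [((200,200),(127,97)),((201,361),(219,95)),((92,70),(57,156)),((306,68),(57,40)),((105,446),(268,156)),((300,441),(268,40))]:
    print(tri(c,f(a,o),ct,f(b,ot)).round(4),onz(c,f(a,o),.042)[0].round(4))
s=arm.get_state();print(s["eef_pos"],s["joint_positions"])
E
```

```text
[ 0.5711 -0.1747  0.0435] [ 0.5701 -0.1749  0.042 ]
[ 0.564  -0.2035  0.1297] [ 0.5715 -0.2207  0.042 ]
[ 0.5406 -0.1394  0.0492] [ 0.5397 -0.1398  0.042 ]
[ 0.5994 -0.1397  0.0415] [ 0.5983 -0.1394  0.042 ]
[ 0.5436 -0.2449  0.0439] [ 0.5439 -0.2459  0.042 ]
[ 0.6058 -0.2518  0.0125] [ 0.6011 -0.2445  0.042 ]
[ 0.53032819 -0.20820311  0.33090214] [-5.02698006e-01  3.50829142e-01  2.14988048e-01  1.43529022e+00
  4.86424136e-04  1.06676711e+00]
```

Lying module: its axis is 1.8° off −y, its centre is near (0.571, −0.192), and its top is at about 0.043. I'll grasp near the lens end with minimum force, then lift along an arc so it swings upright.

```bash
python3 -m crank '[{"claw":0,"translation":[-0.026,0.042,0.04],"turn":-1.8},{"claw":0,"translation":[-0.026,0.042,0.08],"turn":-1.8},{"claw":0,"translation":[-0.026,0.042,0.12],"turn":-1.8},{"claw":0,"translation":[-0.026,0.042,0.16],"turn":-1.8},{"claw":0,"translation":[-0.026,0.042,0.2],"turn":-1.8},{"claw":0,"translation":[-0.026,0.042,0.23],"turn":-1.8},{"claw":0,"translation":[-0.026,0.042,0.25],"turn":-1.8},{"claw":0,"translation":[-0.026,0.042,0.27],"turn":-1.8},{"claw":0,"translation":[-0.026,0.042,0.285],"turn":-1.8},{"claw":0,"translation":[-0.026,0.042,0.295],"turn":-1.8},{"claw":0,"translation":[-0.026,0.042,0.301],"turn":-1.8},{"claw":0,"translation":[-0.026,0.042,0.301],"turn":-1.8}]'; python3 -m crank '[{"claw":0.6,"translation":[0,0,0],"turn":0},{"claw":0.6,"translation":[0,0,0],"turn":0},{"claw":0.6,"translation":[0,0,0],"turn":0},{"claw":0.6,"translation":[0,0,0],"turn":0},{"claw":0.6,"translation":[0,0,0],"turn":0},{"claw":0.6,"translation":[0,0,0],"turn":0}]' 20
```

```text
time_s: 4.15
eef_pos: [0.5718, -0.2351, 0.0296]
ee_rot: [0.696, 0.718, -0.0, -0.0]
contact_force: [0.0, 0.5, -1.0]
opening: 0.0857
gripper_force: 0.0
time_s: 4.75
eef_pos: [0.5723, -0.2369, 0.0318]
ee_rot: [0.696, 0.718, -0.0, 0.001]
contact_force: [-3.1, 1.3, 14.4]
opening: 0.0344
gripper_force: 7.0
```

```bash
python3 - <<'E'
from h import *
c,a=snap("wrist","w1");c,t=snap("side","s1")
W=np.zeros((580,800,3),np.uint8);W[:280,:448]=cv2.resize(a,(448,280));W[:300,450:800]=cv2.resize(t[110:230,270:410],(350,300));W[300:580,:448]=cv2.resize(snap("top","t1")[1][160:280,340:532],(448,280));cv2.imwrite("pics/v1.png",W);print(arm.get_state()["opening"])
E
```

```text
0.03420088294764222
```

View pics/v1.png

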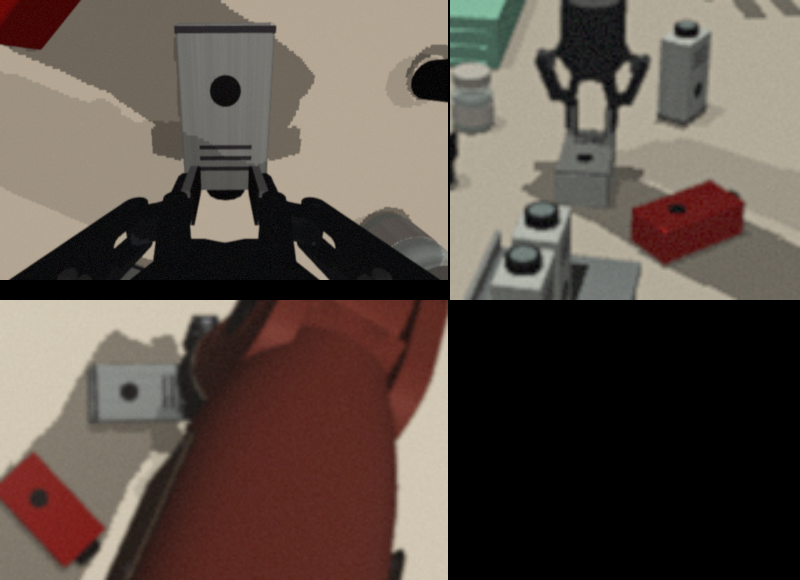

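```bash
python3 - <<'E'
from h import *
c,_=load("w1")
for p in [(176,30),(275,30),(186,186),(267,186),(225,91),(225,158)]:
    q=np.array(p)*640/448; print(p,onz(c,q,.042)[0].round(4))
e=arm.get_state()["eef_pos"]
for d in (.017,-.017,.03,-.03):
  for z in (0,.022,.010): print(d,z,(proj(c,[e[0]+d,e[1],e[2]-z])[0]*448/640).round(0))
E
```

```text
(176, 30) [ 0.5401 -0.1405  0.042 ]
(275, 30) [ 0.599  -0.1388  0.042 ]
(186, 186) [ 0.5439 -0.2439  0.042 ]
(267, 186) [ 0.603  -0.2422  0.042 ]
(225, 91) [ 0.5703 -0.1752  0.042 ]
(225, 158) [ 0.5717 -0.2212  0.042 ]
0.017 0 [247. 173.]
0.017 0.022 [245. 162.]
0.017 0.01 [246. 167.]
-0.017 0 [203. 172.]
-0.017 0.022 [205. 161.]
-0.017 0.01 [204. 166.]
0.03 0 [264. 173.]
0.03 0.022 [260. 162.]
0.03 0.01 [262. 168.]
-0.03 0 [186. 171.]
-0.03 0.022 [190. 160.]
-0.03 0.01 [188. 166.]
```

```bash
python3 - <<'E'
from h import *
c,a=load("w1");cv2.imwrite("pics/v2.png",cv2.resize(a[200:330,220:430],None,fx=3.8,fy=3.8,interpolation=2))
E
```

```text
(no output)
```

View pics/v2.png

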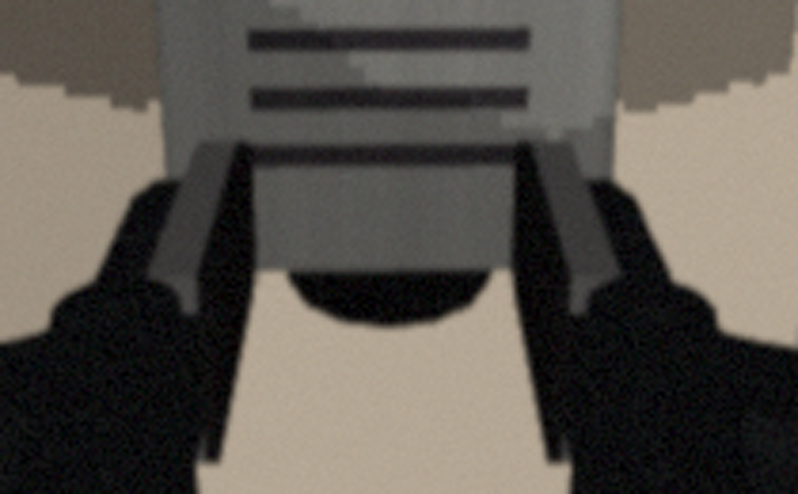

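```bash
python3 - <<'E'
from h import *
c,_=load("w1");e=np.load("pics/w1.npz")["eef"];print(e)
f=lambda x,y,z:((proj(c,[e[0]+x,e[1]+y,z])[0]-[220,200])*3.8).round(0)
for x in (-.017,-.021,-.03):
  for z in (.01,.025,.042,.06): print(x,z,f(x,.011,z),f(x,-.011,z))
c2,_=load("wC");e2=np.load("pics/wC.npz")["eef"];print("C",e2, [proj(c2,e2+[sx*.043,.011,-dz])[0].round(0) for sx in (-1,1) for dz in (0,.01,.022)])
E
```

```text
[ 0.57234961 -0.23685761  0.03180935]
-0.017 0.01 [279.  47.] [279. 176.]
-0.017 0.025 [271.  81.] [270. 219.]
-0.017 0.042 [259. 128.] [259. 278.]
-0.017 0.06 [243. 189.] [244. 355.]
-0.021 0.01 [254.  46.] [254. 175.]
-0.021 0.025 [243.  81.] [244. 219.]
-0.021 0.042 [228. 127.] [230. 277.]
-0.021 0.06 [209. 188.] [211. 355.]
-0.03 0.01 [196.  45.] [198. 174.]
-0.03 0.025 [180.  79.] [183. 217.]
-0.03 0.042 [159. 125.] [163. 276.]
-0.03 0.06 [131. 186.] [136. 353.]
C [ 0.53020109 -0.20964611  0.33054561] [array([240., 227.]), array([245., 220.]), array([249., 213.]), array([403., 227.]), array([399., 220.]), array([394., 213.])]
```

The fingertips came down on the module's top face and did not straddle it. The module hasn't moved. The pixels and contact show the real tips 10–20 mm behind the reported TCP, not ahead of it. I'll open, then descend in small steps while watching the force.

```bash
python3 -m crank '[{"claw":0,"translation":[0,0,-0.005],"turn":0},{"claw":0,"translation":[0,0,-0.005],"turn":0},{"claw":0,"translation":[0,0,-0.005],"turn":0},{"claw":0,"translation":[0,0,-0.005],"turn":0},{"claw":0,"translation":[0,0,-0.005],"turn":0}]' |grep -E "pos|force|open"; python3 -c "from h import *; snap('wrist','w2')"
python3 -m crank '[{"claw":0,"translation":[0,0,0.005],"turn":0},{"claw":0,"translation":[0,0,0.01],"turn":0},{"claw":0,"translation":[0,0,0.01],"turn":0}]' |grep -E "pos|force|open"
python3 -m crank '[{"claw":0,"translation":[0,0,0.004],"turn":0},{"claw":0,"translation":[0,0,0.008],"turn":0},{"claw":0,"translation":[0,0,0.008],"turn":0}]' |grep -E "pos|force|open"
```

```text
eef_pos: [0.5717, -0.236, 0.0347]
contact_force: [-0.1, 0.6, -0.1]
opening: 0.0851
gripper_force: 0.0
eef_pos: [0.5712, -0.2357, 0.0238]
contact_force: [-0.1, -0.2, -0.8]
opening: 0.0857
gripper_force: 0.0
eef_pos: [0.5714, -0.2359, 0.0162]
contact_force: [-0.2, -0.2, 0.0]
opening: 0.0853
gripper_force: 0.0
```

View pics/w2.png

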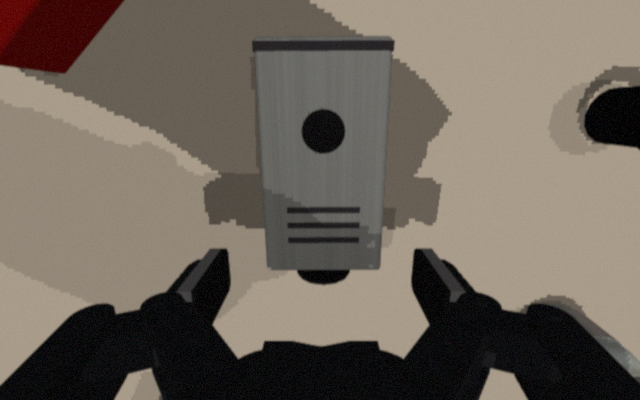

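In w2 the open tips are at (229,250) and (413,250), about 19 mm behind the TCP. The module is undisturbed between them, and its lens end at row 268 sits inside the pad range. I'll go lower, then close.

```bash
python3 -m crank '[{"claw":0,"translation":[0,0,0.004],"turn":0},{"claw":0,"translation":[0,0,0.009],"turn":0},{"claw":0,"translation":[0,0,0.009],"turn":0}]' |grep -E "pos|force|open"
python3 -m crank '[{"claw":0,"translation":[0,0,0.004],"turn":0},{"claw":0,"translation":[0,0,0.009],"turn":0},{"claw":0,"translation":[0,0,0.009],"turn":0}]' |grep -E "pos|force|open"
python3 -m crank '[{"claw":0.34,"translation":[0,0,0],"turn":0},{"claw":0.34,"translation":[0,0,0],"turn":0},{"claw":0.34,"translation":[0,0,0],"turn":0},{"claw":0.34,"translation":[0,0,0],"turn":0},{"claw":0.34,"translation":[0,0,0],"turn":0},{"claw":0.34,"translation":[0,0,0],"turn":0}]' 20|grep -E "pos|force|open"
```

```text
eef_pos: [0.5714, -0.2358, 0.0071]
contact_force: [-0.3, 0.4, -0.3]
opening: 0.0853
gripper_force: 0.0
eef_pos: [0.5713, -0.2358, -0.0019]
contact_force: [-0.5, 0.1, 0.1]
opening: 0.085
gripper_force: 0.0
eef_pos: [0.5722, -0.2362, -0.0008]
contact_force: [0.7, -0.3, 2.2]
opening: 0.0596
gripper_force: 23.2
```

```bash
python3 -m crank '[{"claw":0.34,"translation":[0.003,0,-0.008],"turn":0},{"claw":0.34,"translation":[0.006,0,-0.016],"turn":0},{"claw":0.34,"translation":[0.010,0,-0.025],"turn":0},{"claw":0.34,"translation":[0.018,0,-0.036],"turn":0},{"claw":0.34,"translation":[0.027,0,-0.047],"turn":0},{"claw":0.34,"translation":[0.037,0,-0.055],"turn":0},{"claw":0.34,"translation":[0.048,0,-0.063],"turn":0},{"claw":0.34,"translation":[0.060,0,-0.070],"turn":0},{"claw":0.34,"translation":[0.073,0,-0.075],"turn":0},{"claw":0.34,"translation":[0.086,0,-0.078],"turn":0},{"claw":0.34,"translation":[0.1,0,-0.08],"turn":0},{"claw":0.34,"translation":[0.113,0,-0.08],"turn":0},{"claw":0.34,"translation":[0.1265,0,-0.08],"turn":0},{"claw":0.34,"translation":[0.1265,0,-0.08],"turn":0},{"claw":0.34,"translation":[0.1265,0,-0.08],"turn":0}]'; python3 - <<'E'
from h import *
a=snap("side","s2")[1][100:230,250:420];b=snap("wrist","w3")[1]
W=np.zeros((400,800,3),np.uint8);W[:306,:400]=cv2.resize(a,(400,306),interpolation=2);W[:250,400:]=cv2.resize(b,(400,250));cv2.imwrite("pics/v3.png",W)
E
```

```text
time_s: 8.75
eef_pos: [0.5679, -0.1093, 0.0787]
ee_rot: [0.696, 0.718, -0.0, -0.0]
contact_force: [0.3, -0.7, -5.3]
opening: 0.0595
gripper_force: 23.0
```

View pics/v3.png

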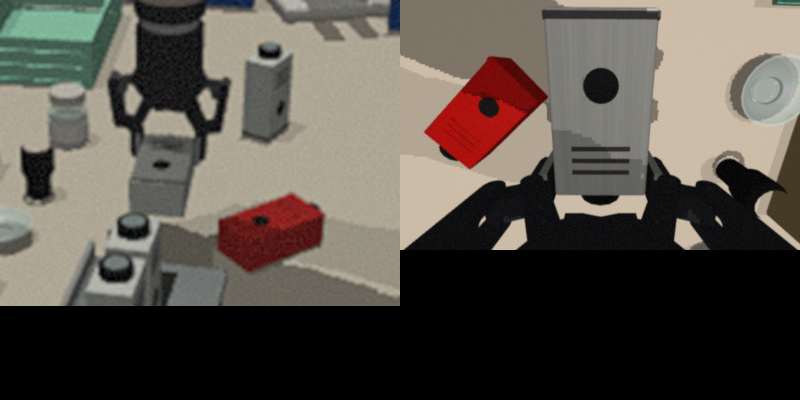

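The module is held, but pad torsion kept it level instead of letting it swing. Its foot is at the top of the wrist view. I'll loosen the claw in tiny steps so gravity swings the foot down; the hanging foot would be about 5 mm above the bench.

```bash
cat > sw.py <<'E'
from h import *
s=arm.get_state();print("T",np.round(s["ft_torque"],3),"F",np.round(s["contact_force"],1),"op",round(s["opening"],4),"g",s["gripper_force"])
E
python3 sw.py; for i in 1; do python3 -m crank '[{"claw":0.315,"translation":[0,0,0],"turn":0},{"claw":0.315,"translation":[0,0,0],"turn":0}]' >/dev/null; python3 sw.py;python3 -m crank '[{"claw":0.308,"translation":[0,0,0],"turn":0},{"claw":0.308,"translation":[0,0,0],"turn":0}]' >/dev/null; python3 sw.py;python3 -m crank '[{"claw":0.305,"translation":[0,0,0],"turn":0},{"claw":0.305,"translation":[0,0,0],"turn":0}]' >/dev/null; python3 sw.py;  done
```

```text
T [-0.181  0.008 -0.018] F [-0.   0.3 -4.6] op 0.0599 g 23.036649227142334
T [-0.155 -0.044 -0.028] F [-0.9 -0.2 -4. ] op 0.0597 g 23.036217391490936
T [-0.206  0.    -0.045] F [ 0.2 -0.5 -4.1] op 0.0598 g 23.036437332630157
T [-0.192 -0.01  -0.041] F [-0.2  0.3 -4.4] op 0.0594 g 23.036952316761017
```

```bash
python3 -m crank '[{"claw":0.301,"translation":[0,0,0],"turn":0}]' >/dev/null; python3 sw.py;python3 -m crank '[{"claw":0.298,"translation":[0,0,0],"turn":0}]' >/dev/null; python3 sw.py;python3 -m crank '[{"claw":0.295,"translation":[0,0,0],"turn":0}]' >/dev/null; python3 sw.py
```

```text
T [-0.188  0.007  0.004] F [ 1.3 -0.  -4.8] op 0.0601 g 18.474785685539246
T [ 0.192 -0.096  0.001] F [ 0.3  2.1 -2.5] op 0.0603 g 2.386333979666233
T [ 0.014 -0.009 -0.001] F [ 0.9 -1.1  0.8] op 0.0602 g 0.0
```

```bash
python3 -m crank '[{"claw":0.34,"translation":[0,0,0],"turn":0},{"claw":0.34,"translation":[0,0,0],"turn":0},{"claw":0.34,"translation":[0,0,0],"turn":0},{"claw":0.34,"translation":[0,0,0],"turn":0}]' |grep -E "pos|force|open"; python3 sw.py; python3 - <<'E'
from h import *
a=snap("side","s3")[1][60:230,230:420];b=snap("wrist","w4")[1]
W=np.zeros((400,800,3),np.uint8);W[:358,:400]=cv2.resize(a,(400,358),interpolation=2);W[:250,400:]=cv2.resize(b,(400,250));cv2.imwrite("pics/v4.png",W)
E
```

```text
eef_pos: [0.568, -0.1097, 0.079]
contact_force: [0.7, -0.4, -0.0]
opening: 0.0563
gripper_force: 0.0
T [-0.058  0.021  0.032] F [ 0.7 -0.4 -0. ] op 0.0563 g 0.0
```

View pics/v4.png

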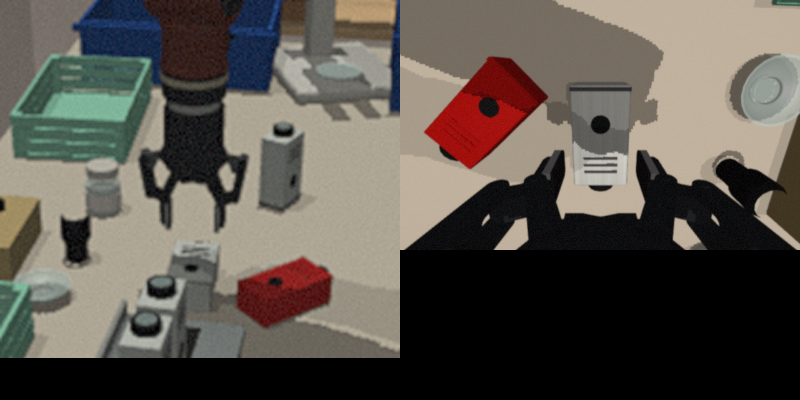

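The module swung, slipped out of the loosened grip, and lies flat on its back again. It is undamaged, with its lens end below the gripper. I have used all 10 views, so from here I'll use numbers only. I'll locate it and then ratchet it up with the foot supported by the bench.

```bash
python3 - <<'E'
from h import *
c,im=load("w4")
for p in [(269,135),(368,135),(277,295),(365,295)]: print(onz(c,p,.042)[0].round(4))
hsv=cv2.cvtColor(im,cv2.COLOR_BGR2HSV)
print([hsv[y,x].tolist() for x,y in [(300,150),(300,270),(240,250),(260,130),(320,110),(390,270)]])
m=((hsv[:,:,1]<38)).astype(np.uint8);m[300:]=0;m[:,:255]=0;m[:,385:]=0
m=cv2.morphologyEx(m,3,np.ones((9,9)));n,l,st,ce=cv2.connectedComponentsWithStats(m);i=1+np.argmax(st[1:,4]);print(st[i],ce[i])
for y in range(150,291,20):
    x=np.where(l[y]==i)[0]
    if len(x): print(y,x.min(),x.max(),onz(c,[(x.min()-.5,y),(x.max()+.5,y)],.042)[:,:2].round(4).tolist())
for x in (290,320,350):
    y=np.where(l[:,x]==i)[0];print(x,y.min(),y.max(),onz(c,[(x,y.min()-.5),(x,y.max()+.5)],.042)[:,:2].round(4).tolist())
E
```

```text
[ 0.5347 -0.0552  0.042 ]
[ 0.5943 -0.0534  0.042 ]
[ 0.5384 -0.1656  0.042 ]
[ 0.6001 -0.1638  0.042 ]
[[20, 13, 121], [27, 12, 194], [16, 41, 106], [17, 43, 118], [17, 41, 118], [23, 146, 7]]
[  265   121   106   179 15446] [320.26602357 211.82843455]
150 271 369 [[0.5355, -0.0642], [0.5958, -0.0624]]
170 273 368 [[0.5365, -0.0765], [0.5961, -0.0748]]
190 273 367 [[0.5363, -0.0894], [0.5964, -0.0876]]
210 275 366 [[0.5374, -0.1027], [0.5967, -0.101]]
230 276 365 [[0.5379, -0.1166], [0.5971, -0.1148]]
250 276 365 [[0.5378, -0.131], [0.5981, -0.1292]]
270 277 364 [[0.5383, -0.146], [0.5984, -0.1442]]
290 278 363 [[0.5388, -0.1616], [0.5988, -0.1598]]
290 130 296 [[0.5474, -0.0516], [0.5475, -0.1665]]
320 131 299 [[0.5653, -0.0516], [0.5687, -0.1683]]
350 131 296 [[0.5833, -0.0511], [0.5897, -0.1653]]
```

```bash
cat > tilt.py <<'E'
from h import *
from scipy.optimize import minimize_scalar
import sys
c,im=snap("wrist",sys.argv[1]);s=arm.get_state();e=s["eef_pos"]
g=im[:330,285:360].max(2);m=(g<45).astype(np.uint8)
n,l,st,ce=cv2.connectedComponentsWithStats(m)
for i in range(1,n):
    x,y,w,h,a=st[i]
    if a>60 and .45<w/h*1. <5 and w<60:
        p=ce[i]+[285,0]
        f=lambda t:abs(proj(c,[e[0],e[1]+.06*np.cos(t)+.015*np.sin(t),e[2]+.029-.06*np.sin(t)+.015*np.cos(t)])[0][1]-p[1])
        ts=np.radians(np.arange(-10,120,1));print("blob",p.round(0),w,h,a,"tilt",np.degrees(ts[np.argmin([f(t) for t in ts])]).round())
print("T",np.round(s["ft_torque"],3),"F",np.round(s["contact_force"],1),"op",round(s["opening"],4),"g",round(s["gripper_force"],1),"e",np.round(e,4))
E
python3 -m crank '[{"claw":0,"translation":[-0.041,-0.001,0],"turn":0},{"claw":0,"translation":[-0.041,-0.001,0],"turn":0},{"claw":0,"translation":[-0.041,-0.001,0.02],"turn":0},{"claw":0,"translation":[-0.041,-0.001,0.04],"turn":0},{"claw":0,"translation":[-0.041,-0.001,0.06],"turn":0},{"claw":0,"translation":[-0.041,-0.001,0.07],"turn":0},{"claw":0,"translation":[-0.041,-0.001,0.076],"turn":0},{"claw":0,"translation":[-0.041,-0.001,0.081],"turn":0},{"claw":0,"translation":[-0.041,-0.001,0.081],"turn":0},{"claw":0.34,"translation":[-0.041,-0.001,0.081],"turn":0},{"claw":0.34,"translation":[-0.041,-0.001,0.081],"turn":0},{"claw":0.34,"translation":[-0.041,-0.001,0.081],"turn":0},{"claw":0.34,"translation":[-0.041,-0.001,0.081],"turn":0},{"claw":0.34,"translation":[-0.041,-0.001,0.081],"turn":0}]' 20 >/dev/null; python3 tilt.py r0
python3 -m crank '[{"claw":0.34,"translation":[0.003,0,-0.008],"turn":0},{"claw":0.34,"translation":[0.007,0,-0.016],"turn":0},{"claw":0.34,"translation":[0.011,0,-0.024],"turn":0},{"claw":0.34,"translation":[0.015,0,-0.032],"turn":0},{"claw":0.34,"translation":[0.015,0,-0.032],"turn":0}]' >/dev/null; python3 tilt.py r1
```

```text
blob [321. 152.] 55 56 2392 tilt -7.0
T [ 0.057  0.167 -0.041] F [-0.4  0.7  6.5] op 0.0596 g 22.9 e [ 0.5688 -0.1509 -0.0013]
blob [321. 151.] 55 55 2374 tilt 50.0
T [-0.206 -0.    -0.021] F [-0.6  0.2 -5. ] op 0.0595 g 23.3 e [ 0.5682 -0.1355  0.0306]
```

```bash
cat > tilt.py <<'E'
from h import *
import sys
D=.0135
def fit(c,im,e):
    g=im[:330,285:360].max(2);n,l,st,ce=cv2.connectedComponentsWithStats((g<45).astype(np.uint8))
    for i in range(1,n):
        x,y,w,h,a=st[i]
        if a>60 and w<60:
            best=[]
            for t in np.radians(np.arange(-5,121,1)):
                P=lambda u,v,dx:proj(c,[e[0]+dx,e[1]+u*np.cos(t)+v*np.sin(t),e[2]+.029-u*np.sin(t)+v*np.cos(t)])[0]
                r=[P(.06,.015,0)[1]-ce[i][1], P(.06,.015,D)[0]-P(.06,.015,-D)[0]-w, abs(P(.06+D,.015,0)[1]-P(.06-D,.015,0)[1])-h]
                best.append((np.sum(np.square(r)),round(np.degrees(t)),np.round(r,1)))
            print("blob",(ce[i]+[285,0]).round(0),w,h,"fit",min(best,key=lambda b:b[0]))
if __name__=="__main__":
    c,im=snap("wrist",sys.argv[1]);s=arm.get_state();e=s["eef_pos"];fit(c,im,e)
    print("T",np.round(s["ft_torque"],3),"F",np.round(s["contact_force"],1),"op",round(s["opening"],4),"g",round(s["gripper_force"],1),"e",np.round(e,4))
E
python3 - <<'E'
from tilt import *
import tilt
for D in (.009,.01,.011):
    tilt.D=D
    for n in ("r0","r1","w4"):
        c,im=load(n);fit(c,im,np.load(f"pics/{n}.npz")["eef"])
E
```

```text
blob [321. 152.] 55 56 fit (np.float64(14.928793349668378), -5, array([-3.1, -0.6, -2.2]))
blob [312. 251.] 58 6 fit (np.float64(929.0194873781696), 120, array([ -1.2, -30.2,  -4. ]))
blob [320. 326.] 55 7 fit (np.float64(6647.29307128045), 120, array([-76.7, -27.2,  -5. ]))
blob [321. 151.] 55 55 fit (np.float64(10.398377606567571), -5, array([-2.9, -0.7, -1.2]))
blob [312. 250.] 59 6 fit (np.float64(990.055211419565), 120, array([ -0.7, -31.2,  -4. ]))
blob [320. 326.] 55 7 fit (np.float64(6652.853909581467), 120, array([-76.7, -27.2,  -5. ]))
blob [320. 199.] 30 29 fit (np.float64(361.93624942843), 85, array([ -4.4,  -0.5, -18.5]))
blob [320. 300.] 34 7 fit (np.float64(2640.683904265919), 120, array([-50.8,  -6.2,  -5. ]))
blob [321. 152.] 55 56 fit (np.float64(53.93527011802415), -5, array([-3.1,  5.4,  3.8]))
blob [312. 251.] 58 6 fit (np.float64(750.256404440273), 120, array([ -1.2, -27.1,  -3.8]))
blob [320. 326.] 55 7 fit (np.float64(6486.620818495555), 120, array([-76.7, -24.1,  -4.8]))
blob [321. 151.] 55 55 fit (np.float64(60.62907529270031), -5, array([-2.9,  5.4,  4.8]))
[... 411 characters left out ...]
4(228.4498936950044), -2, array([-7.2,  9.7,  9. ]))
blob [312. 251.] 58 6 fit (np.float64(590.681818824892), 120, array([ -1.2, -24. ,  -3.6]))
blob [320. 326.] 55 7 fit (np.float64(6345.136429985881), 120, array([-76.7, -21. ,  -4.6]))
blob [321. 151.] 55 55 fit (np.float64(243.05834306012315), -2, array([-7. ,  9.7, 10. ]))
blob [312. 250.] 59 6 fit (np.float64(639.3494423834919), 120, array([ -0.7, -25. ,  -3.6]))
blob [320. 326.] 55 7 fit (np.float64(6350.67370187555), 120, array([-76.7, -21. ,  -4.6]))
blob [320. 199.] 30 29 fit (np.float64(316.6970944016281), 85, array([ -4.4,   6. , -16.2]))
blob [320. 300.] 34 7 fit (np.float64(2597.9844247460296), 120, array([-50.8,  -0. ,  -4.5]))
```

```bash
sed -i 's/^D=.*/D=.009/;s/a>60 and w<60/a>60 and w<60 and h>9/' tilt.py
python3 -m crank '[{"claw":0.298,"translation":[0,0,0],"turn":0},{"claw":0.34,"translation":[0,0,0],"turn":0},{"claw":0.34,"translation":[0,0,0],"turn":0}]' >/dev/null; python3 tilt.py r2
```

```text
blob [320. 142.] 46 46 fit (np.float64(63.27136073731282), 5, array([-5.1,  3.8,  4.8]))
T [0.313 0.029 0.031] F [-0.1  0.7 -2.1] op 0.0597 g 28.7 e [ 0.5676 -0.1357  0.0298]
```

```bash
python3 -m crank '[{"claw":0.34,"translation":[0.008,0,-0.008],"turn":0},{"claw":0.34,"translation":[0.017,0,-0.017],"turn":0},{"claw":0.34,"translation":[0.025,0,-0.025],"turn":0},{"claw":0.34,"translation":[0.025,0,-0.025],"turn":0}]' >/dev/null; python3 tilt.py r3
python3 -m crank '[{"claw":0.298,"translation":[0,0,0],"turn":0},{"claw":0.34,"translation":[0,0,0],"turn":0},{"claw":0.34,"translation":[0,0,0],"turn":0}]' >/dev/null; python3 tilt.py r4
```

```text
blob [320. 142.] 46 46 fit (np.float64(42.75105030377115), 6, array([-4.2,  3. ,  3.9]))
T [-0.13   0.041 -0.039] F [ 0.   1.  -4.7] op 0.0594 g 28.4 e [ 0.5676 -0.1101  0.0559]
blob [320. 148.] 40 35 fit (np.float64(52.18719406049142), 43, array([-3.9, -3.3, -5.1]))
T [-0.013  0.081  0.033] F [-0.   1.  -3.8] op 0.0592 g 26.1 e [ 0.5669 -0.1109  0.0547]
```

```bash
python3 -m crank '[{"claw":0.34,"translation":[0.011,0,-0.006],"turn":0},{"claw":0.34,"translation":[0.021,0,-0.011],"turn":0},{"claw":0.34,"translation":[0.031,0,-0.015],"turn":0},{"claw":0.34,"translation":[0.041,0,-0.018],"turn":0},{"claw":0.34,"translation":[0.041,0,-0.018],"turn":0}]' >/dev/null; python3 tilt.py r5
python3 -m crank '[{"claw":0.298,"translation":[0,0,0],"turn":0},{"claw":0.34,"translation":[0,0,0],"turn":0},{"claw":0.34,"translation":[0,0,0],"turn":0}]' >/dev/null; python3 tilt.py r6
```

```text
blob [320. 148.] 40 36 fit (np.float64(50.55140044887635), 41, array([-4.1, -3. , -5. ]))
T [-0.202  0.019  0.011] F [ 0.  -0.7 -4.4] op 0.0596 g 26.0 e [ 0.5659 -0.0689  0.0732]
blob [320. 156.] 36 29 fit (np.float64(26.06091472682406), 53, array([-2.1, -1.7, -4.4]))
T [-0.084  0.033  0.013] F [-0.2  0.6 -5.2] op 0.0592 g 25.8 e [ 0.5656 -0.07    0.0727]
```

```bash
python3 -m crank '[{"claw":0.298,"translation":[0,0,0],"turn":0},{"claw":0.34,"translation":[0,0,0],"turn":0},{"claw":0.34,"translation":[0,0,0],"turn":0}]' >/dev/null; python3 tilt.py r7
python3 -m crank '[{"claw":0.298,"translation":[0,0,0],"turn":0},{"claw":0.34,"translation":[0,0,0],"turn":0},{"claw":0.34,"translation":[0,0,0],"turn":0}]' >/dev/null; python3 tilt.py r8
```

```text
blob [320. 158.] 35 27 fit (np.float64(16.588659622256476), 55, array([-2. , -1.1, -3.4]))
T [-0.123  0.241  0.01 ] F [-1.  -1.7 -1.1] op 0.0594 g 22.2 e [ 0.5657 -0.0699  0.073 ]
blob [320. 158.] 35 27 fit (np.float64(16.312156408642412), 55, array([-2. , -1.1, -3.4]))
T [-0.181  0.207  0.048] F [-0.6 -2.  -0.3] op 0.0589 g 22.6 e [ 0.5658 -0.0698  0.0731]
```

```bash
python3 -m crank '[{"claw":0.34,"translation":[0.008,0,-0.003],"turn":0},{"claw":0.34,"translation":[0.017,0,-0.005],"turn":0},{"claw":0.34,"translation":[0.026,0,-0.006],"turn":0},{"claw":0.34,"translation":[0.034,0,-0.006],"turn":0},{"claw":0.34,"translation":[0.034,0,-0.006],"turn":0},{"claw":0.298,"translation":[0.034,0,-0.006],"turn":0},{"claw":0.34,"translation":[0.034,0,-0.006],"turn":0},{"claw":0.34,"translation":[0.034,0,-0.006],"turn":0}]' >/dev/null; python3 tilt.py r9
python3 -m crank '[{"claw":0.298,"translation":[0,0,0],"turn":0},{"claw":0.34,"translation":[0,0,0],"turn":0},{"claw":0.34,"translation":[0,0,0],"turn":0}]' >/dev/null; python3 tilt.py r10
```

```text
blob [320. 161.] 34 24 fit (np.float64(6.791453255842241), 59, array([-0.8, -0.9, -2.3]))
T [ 0.383  0.121 -0.001] F [-0.4  1.1 -1.3] op 0.0597 g 22.1 e [ 0.5647 -0.0358  0.079 ]
blob [320. 161.] 34 24 fit (np.float64(6.859065739141473), 59, array([-0.9, -0.9, -2.3]))
T [-0.041  0.143 -0.006] F [ 0.2 -0.2 -0.3] op 0.0593 g 22.5 e [ 0.5647 -0.0359  0.079 ]
```

```bash
cat > tilt2.py <<'E'
from h import *
import sys
from scipy.optimize import least_squares
def run(n,D=.0093):
    c,im=load(n);e=np.load(f"pics/{n}.npz")["eef"]
    g=im[:330,285:360].max(2);k,l,st,ce=cv2.connectedComponentsWithStats((g<45).astype(np.uint8))
    i=[i for i in range(1,k) if st[i][4]>60 and st[i][2]<60 and st[i][3]>9][0];x,y,w,h,a=st[i]
    def r(q):
        t,Y,Z=q  # tilt, dot centre y,z
        P=lambda d,dx:proj(c,[e[0]+dx,Y+d*np.cos(t),Z-d*np.sin(t)])[0]
        return [P(0,0)[1]-ce[i][1],P(0,D)[0]-P(0,-D)[0]-w,P(-D,0)[1]-P(D,0)[1]+h]
    out=[]
    for t0 in (.1,.8,1.4):
        s=least_squares(r,[t0,e[1]+.03,e[2]]);out.append((round(np.degrees(s.x[0])),s.x[1:].round(4).tolist(),round(s.cost,2)))
    t,(Y,Z),_=out[1];t=np.radians(t)
    # back foot edge from dot: u=.038 toward foot, v=-.042
    print(n,out,"footback",np.round([Y+.038*np.cos(t)-.042*np.sin(t),Z-.038*np.sin(t)-.042*np.cos(t)],4))
if __name__=="__main__":
    for n in sys.argv[1:]: run(n)
E
python3 tilt2.py r0 r2 r4 r6 r8 r10
```

```text
r0 [(-172, [-0.0937, 0.0463], np.float64(0.04)), (188, [-0.0937, 0.0463], np.float64(0.04)), (188, [-0.0937, 0.0463], np.float64(0.04))] footback [-0.1255  0.0932]
r2 [(-164, [-0.0778, 0.0556], np.float64(0.0)), (176, [-0.0778, 0.0556], np.float64(0.0)), (176, [-0.0778, 0.0556], np.float64(0.0))] footback [-0.1186  0.0948]
r4 [(-143, [-0.0576, 0.0624], np.float64(0.0)), (157, [-0.0576, 0.0624], np.float64(0.0)), (157, [-0.0576, 0.0624], np.float64(0.0))] footback [-0.109   0.0862]
r6 [(-134, [-0.0226, 0.0655], np.float64(0.0)), (151, [-0.0226, 0.0655], np.float64(0.0)), (151, [-0.0226, 0.0655], np.float64(0.0))] footback [-0.0762  0.0838]
r8 [(-131, [-0.0242, 0.0616], np.float64(0.0)), (149, [-0.0242, 0.0616], np.float64(0.0)), (149, [-0.0242, 0.0616], np.float64(0.0))] footback [-0.0784  0.078 ]
r10 [(-125, [0.0072, 0.0633], np.float64(0.0)), (144, [0.0072, 0.0633], np.float64(0.0)), (144, [0.0072, 0.0633], np.float64(0.0))] footback [-0.0482  0.0749]
```

```bash
cat > tilt2.py <<'E'
from h import *
import sys
from scipy.optimize import least_squares
def run(n,D=.0093):
    c,im=load(n);e=np.load(f"pics/{n}.npz")["eef"]
    g=im[:330,285:360].max(2);k,l,st,ce=cv2.connectedComponentsWithStats((g<45).astype(np.uint8))
    L=[i for i in range(1,k) if st[i][4]>60 and st[i][2]<60 and st[i][3]>9]
    if not L: print("no dot");return
    i=L[0];x,y,w,h,a=st[i]
    def r(q):
        t,Y,Z=q
        P=lambda d,dx:proj(c,[e[0]+dx,Y+d*np.cos(t),Z-d*np.sin(t)])[0]
        return [P(0,0)[1]-ce[i][1],P(0,D)[0]-P(0,-D)[0]-w,P(-D,0)[1]-P(D,0)[1]-h]
    s=least_squares(r,[1.,e[1]+.03,e[2]]);t,Y,Z=s.x
    C,S=np.cos(t),np.sin(t);fb=np.array([Y+.038*C-.042*S,Z-.038*S-.042*C])
    d=np.array([e[1],e[2]+.029])-fb;print(n,"tilt",round(np.degrees(t)),"footback",fb.round(4),"grip L,h",np.round([-d[0]*C+d[1]*S,d[0]*S+d[1]*C],4))
if __name__=="__main__":
    n=sys.argv[1]
    if len(sys.argv)<3: snap("wrist",n)
    run(n);s=arm.get_state();print("T",np.round(s["ft_torque"],3),"F",np.round(s["contact_force"],1),"op",round(s["opening"],4),"g",round(s["gripper_force"],1),"e",np.round(s["eef_pos"],4),s["time_s"])
E
for n in r2 r4 r8 r10; do python3 tilt2.py $n x|head -1; done
python3 -m crank '[{"claw":0.34,"translation":[0.005,0,-0.004],"turn":0},{"claw":0.34,"translation":[0.01,0,-0.008],"turn":0},{"claw":0.34,"translation":[0.01,0,-0.008],"turn":0},{"claw":0.3005,"translation":[0.01,0,-0.008],"turn":0}]' >/dev/null; python3 tilt2.py r11
python3 -m crank '[{"claw":0.2995,"translation":[0,0,0],"turn":0}]'  >/dev/null; python3 tilt2.py r12
```

```text
r2 tilt 16 footback [-0.0531  0.0047] grip L,h [0.0944 0.0288]
r4 tilt 37 footback [-0.053   0.0059] grip L,h [0.0933 0.0265]
r8 tilt 49 footback [-0.0311  0.0054] grip L,h [0.0984 0.0339]
r10 tilt 55 footback [-0.0056  0.0081] grip L,h [0.0994 0.0321]
r11 tilt 57 footback [0.0003 0.0121] grip L,h [0.1009 0.0357]
T [-0.129 -0.024 -0.   ] F [ 0.7  0.2 -5.4] op 0.0597 g 10.3 e [ 0.5645 -0.0255  0.087 ] 16.65
r12 tilt 57 footback [0.     0.0119] grip L,h [0.1009 0.0358]
T [-0.105 -0.005 -0.019] F [-0.2 -0.1 -4.1] op 0.0597 g 6.8 e [ 0.5643 -0.0257  0.0868] 16.8
```

```bash
python3 -m crank '[{"claw":0.299,"translation":[0,0,0],"turn":0}]'  >/dev/null; python3 tilt2.py r13; python3 -m crank '[{"claw":0.2985,"translation":[0,0,0],"turn":0}]'  >/dev/null; python3 tilt2.py r14
```

```text
r13 tilt 60 footback [-0.0056  0.0079] grip L,h [0.1036 0.0363]
T [ 0.016 -0.007  0.037] F [-0.5  0.4 -3.9] op 0.0597 g 4.9 e [ 0.5643 -0.0257  0.0868] 16.95
r14 tilt 67 footback [-0.0189  0.0065] grip L,h [0.1036 0.0359]
T [ 0.004  0.109 -0.026] F [-0.9  0.1 -4.5] op 0.0603 g 3.1 e [ 0.5644 -0.0258  0.087 ] 17.1
```

```bash
python3 -m crank '[{"claw":0.2985,"translation":[0,0,0],"turn":0},{"claw":0.2985,"translation":[0,0,0],"turn":0}]'  >/dev/null; python3 tilt2.py r15
```

```text
r15 tilt 67 footback [-0.019   0.0065] grip L,h [0.1036 0.0359]
T [-0.016  0.075 -0.019] F [-0.4 -0.3 -2.9] op 0.0597 g 3.1 e [ 0.5644 -0.0257  0.0869] 17.35
```

```bash
python3 -m crank '[{"claw":0.2985,"translation":[0,0,0.002],"turn":0},{"claw":0.2985,"translation":[0.004,0,0.003],"turn":0},{"claw":0.2985,"translation":[0.009,0,0.003],"turn":0},{"claw":0.2985,"translation":[0.014,0,0.0035],"turn":0},{"claw":0.2985,"translation":[0.014,0,0.0035],"turn":0}]'  >/dev/null; python3 tilt2.py r16;  python3 -m crank '[{"claw":0.2985,"translation":[0.005,0,0.001],"turn":0},{"claw":0.2985,"translation":[0.010,0,0.001],"turn":0},{"claw":0.2985,"translation":[0.015,0,0.002],"turn":0},{"claw":0.2985,"translation":[0.015,0,0.002],"turn":0}]'  >/dev/null; python3 tilt2.py r17
```

```text
r16 tilt 74 footback [-0.0173  0.0086] grip L,h [0.0984 0.0347]
T [0.151 0.299 0.064] F [-1.5 -0.   4.2] op 0.0597 g 4.2 e [ 0.5642 -0.0113  0.0837] 17.9
r17 tilt 82 footback [-0.0171  0.0065] grip L,h [0.0995 0.036 ]
T [0.206 0.005 0.023] F [ 0.4 -0.1  0.8] op 0.0601 g 3.6 e [0.5635 0.0037 0.0813] 18.35
```

```bash
python3 -m crank '[{"claw":0.2985,"translation":[0.004,0,0.001],"turn":0},{"claw":0.2985,"translation":[0.008,0,0.001],"turn":0},{"claw":0.2985,"translation":[0.008,0,0.001],"turn":0}]'  >/dev/null; python3 tilt2.py r18
```

```text
r18 tilt 87 footback [-0.0165  0.0098] grip L,h [0.0975 0.0337]
T [ 0.081  0.051 -0.038] F [-0.7  0.7 -2.6] op 0.0598 g 3.2 e [0.5629 0.0115 0.0801] 18.7
```

```bash
python3 -m crank '[{"claw":0.28,"translation":[0,0,0],"turn":0},{"claw":0.25,"translation":[0,0,0],"turn":0},{"claw":0.2,"translation":[0,0,0],"turn":0},{"claw":0,"translation":[0,0,0],"turn":0},{"claw":0,"translation":[0,0,0],"turn":0},{"claw":0,"translation":[0,0,0],"turn":0}]'  >/dev/null; python3 tilt2.py r19
python3 -m crank '[{"claw":0,"translation":[0,0,-0.02],"turn":0},{"claw":0,"translation":[0,0,-0.05],"turn":0},{"claw":0,"translation":[0,0,-0.09],"turn":0},{"claw":0,"translation":[0,0,-0.14],"turn":0},{"claw":0,"translation":[0,0,-0.18],"turn":0},{"claw":0,"translation":[0,0,-0.18],"turn":0},{"claw":0,"translation":[0,0,-0.18],"turn":0}]'  >/dev/null; python3 - <<'E'
from h import *
c,im=snap("wrist","u0");e=arm.get_state()["eef_pos"];print(e,arm.get_state()["time_s"])
P=lambda y,z,x=e[0]:proj(c,[x,y,z])[0].round(0)
print("lens exp",P(.0045,.124),"top corners",P(-.0165,.112,.533),P(.0255,.112,.593),"foot",P(.0255,0,.533),P(.0255,0,.593))
hsv=cv2.cvtColor(im,cv2.COLOR_BGR2HSV)
g=hsv[:,:,2]
k,l,st,ce=cv2.connectedComponentsWithStats((g<50).astype(np.uint8))
for i in range(1,k):
    if st[i][4]>60 and 200<ce[i][0]<440: print(st[i],ce[i].round(1))
m=((hsv[:,:,1]<30)&(g>60)).astype(np.uint8)
k,l,st,ce=cv2.connectedComponentsWithStats(m)
for i in range(1,k):
    if st[i][4]>200: print("grey",st[i],ce[i].round(1))
E
```

```text
no dot
T [-0.002 -0.002  0.052] F [ 0.2 -0.1  0.1] op 0.0856 g 0.0 e [0.5632 0.0112 0.0804] 19.35
[0.56299378 0.01127301 0.25988926] 20.1
lens exp [320. 191.] top corners [290. 207.] [351. 168.] foot [298. 151.] [343. 152.]
[301   0  41  19 403] [320.8   9.3]
[298  60  41   5  79] [316.   62.4]
[ 294   71   47   64 2671] [316.4 102. ]
[370 129   7  22  83] [373.5 140. ]
[303 163  33   4  99] [319.1 164.9]
[305 176  30  31 309] [319.3 187.8]
[229 229  13  12 125] [234.9 234.8]
[    0   249   640   151 47185] [320.9 352.3]
grey [ 130    0   43   44 1372] [151.1  18. ]
grey [  250     0   140   150 13963] [316.5  68.3]
grey [376   0  23 154 974] [386.6  72.3]
grey [ 290  154   59   56 2057] [319.3 181.9]
grey [308 183  23  22 413] [319.1 193.5]
grey [ 433  192   59   55 2523] [462.3 218.9]
```

```bash
cat > top.py <<'E'
from h import *
from scipy.optimize import least_squares
def pose(name,box,ztop,xy0,yaw0):
    """yaw & centre of an upright module: lens ring centroid on its plane, and silhouette side edges of the top face"""
    c,im=load(name);x,y,X,Y=box;hsv=cv2.cvtColor(im,cv2.COLOR_BGR2HSV)
    return c,im,hsv
E
python3 - <<'E'
from h import *
c,im=load("u0");hsv=cv2.cvtColor(im,cv2.COLOR_BGR2HSV);g=hsv[:,:,2]
ring=(g<50).astype(np.uint8);ring[:172]=0;ring[212:]=0;ring[:,:300]=0;ring[:,340:]=0
pts=np.argwhere(ring)[:,::-1].astype(np.float32);(ex,ey),ax,an=cv2.fitEllipse(cv2.convexHull(pts));print("ell",ex,ey,ax,onz(c,(ex,ey),.124)[0].round(4))
for y in range(156,214,3):
    r=hsv[y,284:356];s=(r[:,1]<34)|(r[:,2]<55);xx=np.where(s)[0]+284;print(y,xx.min() if len(xx) else 0,xx.max() if len(xx) else 0,end="; ")
print()
for x in (295,300,340,345):print(x,[int(v) for v in g[150:216,x]])
E
```

```text
ell 319.1347961425781 191.12124633789062 (30.78984260559082, 30.971620559692383) [0.5621 0.0045 0.124 ]
156 297 342; 159 296 342; 162 294 344; 165 293 345; 168 292 347; 171 290 348; 174 290 349; 177 290 348; 180 290 348; 183 290 349; 186 290 348; 189 290 348; 192 290 348; 195 290 348; 198 291 348; 201 290 348; 204 290 348; 207 291 348; 210 0 0; 213 0 0; 
295 [164, 168, 162, 163, 154, 148, 141, 132, 122, 103, 89, 80, 67, 67, 65, 65, 65, 64, 62, 68, 83, 89, 85, 82, 86, 103, 126, 144, 153, 154, 154, 154, 153, 158, 160, 160, 159, 157, 158, 160, 154, 154, 157, 157, 156, 157, 157, 157, 156, 154, 155, 154, 157, 163, 167, 170, 167, 169, 160, 151, 156, 163, 166, 168, 168, 167]
300 [104, 101, 98, 83, 66, 62, 62, 64, 64, 65, 65, 64, 63, 63, 61, 63, 64, 61, 65, 68, 82, 94, 92, 84, 78, 76, 79, 88, 105, 123, 142, 154, 160, 160, 158, 158, 157, 160, 157, 157, 160, 160, 157, 156, 157, 154, 156, 154, 152, 153, 153, 150, 151, 155, 163, 172, 173, 175, 167, 158, 159, 165, 166, 167, 167, 166]
340 [95, 99, 100, 86, 65, 62, 68, 68, 67, 66, 66, 66, 69, 67, 68, 66, 67, 67, 67, 70, 83, 96, 106, 106, 105, 104, 104, 102, 103, 101, 101, 108, 120, 148, 173, 183, 181, 182, 182, 179, 183, 177, 177, 177, 176, 176, 179, 181, 181, 182, 181, 181, 178, 180, 180, 178, 177, 173, 168, 158, 161, 167, 167, 168, 167, 164]
345 [96, 102, 108, 133, 159, 168, 168, 165, 165, 161, 155, 144, 122, 106, 91, 76, 69, 67, 66, 75, 80, 98, 102, 105, 104, 103, 100, 101, 110, 125, 151, 171, 179, 182, 180, 177, 181, 179, 180, 179, 184, 181, 185, 184, 180, 182, 179, 179, 181, 177, 177, 177, 176, 177, 181, 179, 179, 174, 167, 161, 161, 163, 168, 166, 167, 166]
```

The module now stands upright at (0.562, 0.0045), aligned with the tool. Next I'll turn 90° and grasp across its 42 mm depth.

```bash
python3 -m crank '[{"claw":0,"translation":[-0.007,-0.001,0.01],"turn":-8},{"claw":0,"translation":[-0.007,-0.001,0.02],"turn":-16},{"claw":0,"translation":[-0.007,-0.001,0.03],"turn":-24},{"claw":0,"translation":[-0.007,-0.001,0.04],"turn":-32},{"claw":0,"translation":[-0.007,-0.001,0.05],"turn":-40},{"claw":0,"translation":[-0.007,-0.001,0.06],"turn":-48},{"claw":0,"translation":[-0.007,-0.001,0.07],"turn":-56},{"claw":0,"translation":[-0.007,-0.001,0.08],"turn":-64},{"claw":0,"translation":[-0.007,-0.001,0.09],"turn":-72},{"claw":0,"translation":[-0.007,-0.001,0.1],"turn":-80},{"claw":0,"translation":[-0.007,-0.001,0.1],"turn":-88},{"claw":0,"translation":[-0.007,-0.001,0.1],"turn":-90},{"claw":0,"translation":[-0.007,-0.001,0.1],"turn":-90},{"claw":0,"translation":[-0.007,-0.001,0.12],"turn":-90},{"claw":0,"translation":[-0.007,-0.001,0.14],"turn":-90},{"claw":0,"translation":[-0.007,-0.001,0.16],"turn":-90},{"claw":0,"translation":[-0.007,-0.001,0.18],"turn":-90},{"claw":0,"translation":[-0.007,-0.001,0.195],"turn":-90},{"claw":0,"translation":[-0.007,-0.001,0.2],"turn":-90},{"claw":0,"translation":[-0.007,-0.001,0.2],"turn":-90}]'; python3 -c "
from h import *;print(yaws())"
```

```text
time_s: 22.1
eef_pos: [0.5614, 0.0043, 0.0594]
ee_rot: [-0.015, 1.0, 0.0, -0.001]
contact_force: [-0.3, -0.3, 0.7]
opening: 0.0852
gripper_force: 0.0
[-178.28956046   91.71039852]
```

```bash
python3 -m crank '[{"claw":0.6,"translation":[0,0,0],"turn":0},{"claw":0.6,"translation":[0,0,0],"turn":0},{"claw":0.6,"translation":[0,0,0],"turn":0},{"claw":0.6,"translation":[0,0,0],"turn":0},{"claw":0.6,"translation":[0,0,0],"turn":0},{"claw":0.6,"translation":[0,0,0],"turn":0},{"claw":0.6,"translation":[0,0,-0.01],"turn":0},{"claw":0.6,"translation":[0,0,-0.03],"turn":0},{"claw":0.6,"translation":[0,0,-0.05],"turn":0},{"claw":0.6,"translation":[0,0,-0.07],"turn":0},{"claw":0.6,"translation":[0,0,-0.09],"turn":0},{"claw":0.6,"translation":[0,0,-0.1],"turn":0},{"claw":0.6,"translation":[0,0,-0.1],"turn":0}]' 45; python3 - <<'E'
from h import *
e=arm.get_state()["eef_pos"];print(yaws())
# shelf target yaw, R place
a=np.degrees(np.arctan2(.3039-.0883,.5636-.5567));print("row dir",a,"target y_tool",a+90)
print(to_tool(np.array([.5567,.0883,e[2]])-e))
E
```

```text
time_s: 23.4
eef_pos: [0.5631, 0.0043, 0.1616]
ee_rot: [-0.015, 1.0, -0.0, 0.001]
contact_force: [0.1, -0.7, -5.4]
opening: 0.0414
gripper_force: 47.8
[-178.23480862   91.76517928]
row dir 88.1669481112681 target y_tool 178.16694811126808
[ 3.82585541e-03  8.41833246e-02 -1.65866608e-05]
```

```bash
python3 -m crank '[{"claw":0.6,"translation":[0,0,-0.01],"turn":7},{"claw":0.6,"translation":[0,0,-0.01],"turn":15},{"claw":0.6,"translation":[0,0,-0.01],"turn":23},{"claw":0.6,"translation":[0,0,-0.01],"turn":31},{"claw":0.6,"translation":[0,0,-0.01],"turn":39},{"claw":0.6,"translation":[0,0,-0.01],"turn":47},{"claw":0.6,"translation":[0,0,-0.01],"turn":55},{"claw":0.6,"translation":[0,0,-0.01],"turn":63},{"claw":0.6,"translation":[0,0,-0.01],"turn":71},{"claw":0.6,"translation":[0,0.01,-0.01],"turn":79},{"claw":0.6,"translation":[0.001,0.025,-0.01],"turn":86},{"claw":0.6,"translation":[0.002,0.045,-0.01],"turn":92},{"claw":0.6,"translation":[0.003,0.06,-0.01],"turn":93.6},{"claw":0.6,"translation":[0.004,0.075,-0.01],"turn":93.6},{"claw":0.6,"translation":[0.004,0.084,-0.01],"turn":93.6},{"claw":0.6,"translation":[0.004,0.084,-0.01],"turn":93.6},{"claw":0.6,"translation":[0.004,0.084,-0.01],"turn":93.6}]'; cat > held.py <<'E'
from h import *
import sys
def ell(im,box,thr=60):
    x,y,X,Y=box;g=im[y:Y,x:X].max(2);k,l,st,ce=cv2.connectedComponentsWithStats((g<thr).astype(np.uint8))
    out=[]
    for i in range(1,k):
        if st[i][4]>60:
            h=cv2.convexHull(np.argwhere(l==i)[:,::-1].astype(np.float32))
            if len(h)>5: out.append((np.array(cv2.fitEllipse(h)[0])+[x,y],cv2.fitEllipse(h)[1],st[i].tolist()))
    return out
if __name__=="__main__":
    c,im=snap("wrist",sys.argv[1]);e=arm.get_state()["eef_pos"];print(e.round(4),yaws().round(2))
    print("exp held lens",proj(c,[e[0],e[1],e[2]-.06+.124])[0].round(0),"exp row2",proj(c,[.559,.1603,.1746])[0].round(0))
    for p,a,s in ell(im,(270,20,380,300)): print(p.round(1),np.round(a,1),s)
E
python3 held.py p0
```

```text
time_s: 25.1
eef_pos: [0.5558, 0.0879, 0.1702]
ee_rot: [0.718, 0.696, -0.0, 0.0]
contact_force: [0.3, -0.1, -5.2]
opening: 0.0414
gripper_force: 47.7
[0.5559 0.0876 0.1703] [88.17 -1.83]
exp held lens [323. 328.] exp row2 [324. 105.]
[323.8 106.7] [66.2 69.2] [21, 53, 67, 68, 1600]
[318.3 169.4] [ 8.2 64.1] [17, 147, 63, 5, 210]
[377.7 286.8] [ 3.6 42.9] [106, 247, 4, 33, 110]
[321.  305.6] [74.7 83.7] [10, 249, 83, 31, 1900]
```

```bash
python3 - <<'E'
from h import *
c,im=load("p0");print(onz(c,(323.8,106.7),.1746)[0].round(4))
cA,a=load("wA")
from held import ell
for n,b in (("wA",(300,165,350,275)),("wB",(295,30,345,75))):
    c,im=load(n)
    for p,ax,s in ell(im,b): print(n,p.round(1),np.round(ax,1),onz(c,p,.1746)[0].round(4))
c,im=load("p0")
g=im.max(2);print(g[255:345:5,321].tolist());print([(y,g[y,280:365:4].tolist()) for y in (285,300,315,330)])
print(cv2.cvtColor(im,cv2.COLOR_BGR2HSV)[255:300:5,285,1].tolist())
E
```

```text
[0.559  0.1595 0.1746]
wA [323.1 187.1] [28.5 29.6] [0.5609 0.2333 0.1746]
wA [321.  249.6] [26.9 27.8] [0.5588 0.1627 0.1746]
wA [318.4 272.9] [ 5.8 31.2] [0.5559 0.1341 0.1746]
wB [319.9  53.6] [33.4 36.5] [0.5589 0.1581 0.1746]
[101, 100, 100, 15, 11, 13, 22, 11, 15, 139, 140, 139, 139, 138, 137, 136, 140, 139]
[(285, [95, 98, 31, 6, 18, 8, 8, 14, 11, 9, 6, 17, 13, 16, 11, 13, 5, 14, 11, 77, 98, 102]), (300, [50, 3, 17, 12, 3, 11, 29, 79, 126, 135, 139, 140, 137, 127, 74, 16, 13, 19, 18, 5, 6, 95]), (315, [3, 17, 15, 115, 142, 137, 136, 141, 138, 137, 137, 141, 139, 137, 140, 139, 140, 139, 80, 14, 16, 15]), (330, [9, 25, 15, 139, 143, 140, 136, 138, 139, 134, 139, 138, 140, 139, 137, 138, 139, 138, 131, 16, 18, 48])]
[13, 15, 12, 15, 18, 18, 16, 106, 45]
```

```bash
python3 -m crank '[{"claw":0.6,"translation":[0,0.001,0.015],"turn":0},{"claw":0.6,"translation":[0,0.001,0.03],"turn":0},{"claw":0.6,"translation":[0,0.001,0.042],"turn":0},{"claw":0.6,"translation":[0,0.001,0.05],"turn":0},{"claw":0.6,"translation":[0,0.001,0.054],"turn":0},{"claw":0.6,"translation":[0,0.001,0.056],"turn":0},{"claw":0.6,"translation":[0,0.001,0.056],"turn":0}]'|grep -E "time|pos|contact"; python3 -m crank '[{"claw":0.6,"translation":[0,0,0.001],"turn":0},{"claw":0.6,"translation":[0,0,0.0015],"turn":0},{"claw":0.6,"translation":[0,0,0.002],"turn":0},{"claw":0.6,"translation":[0,0,0.002],"turn":0}]'|grep -E "pos|contact"
```

```text
time_s: 25.85
eef_pos: [0.557, 0.088, 0.1145]
contact_force: [0.3, 0.0, -3.5]
eef_pos: [0.5569, 0.0881, 0.1125]
contact_force: [0.1, 0.5, -4.8]
```

```bash
python3 -m crank '[{"claw":0.6,"translation":[0,0,0.0005],"turn":0},{"claw":0.6,"translation":[0,0,0.001],"turn":0},{"claw":0.6,"translation":[0,0,0.001],"turn":0}]'|grep -E "pos|contact";python3 -m crank '[{"claw":0.6,"translation":[0,0,0.0005],"turn":0},{"claw":0.6,"translation":[0,0,0.001],"turn":0},{"claw":0.6,"translation":[0,0,0.001],"turn":0}]'|grep -E "pos|contact"; python3 held.py p1
```

```text
eef_pos: [0.5568, 0.0881, 0.1113]
contact_force: [0.1, 0.1, -3.8]
eef_pos: [0.5569, 0.0881, 0.1112]
contact_force: [-3.2, 0.3, 5.8]
[0.5569 0.0881 0.1112] [88.16 -1.84]
exp held lens [322. 328.] exp row2 [322. 104.]
[322.7 106.2] [110.1 115. ] [0, 30, 109, 113, 4448]
[321.  305.6] [75.  83.8] [10, 249, 83, 31, 1900]
[377.7 287.5] [ 3.6 41.6] [106, 248, 4, 32, 108]
```

```bash
python3 -m crank '[{"claw":0.5,"translation":[0,0,0],"turn":0},{"claw":0.45,"translation":[0,0,0],"turn":0},{"claw":0.3,"translation":[0,0,0],"turn":0},{"claw":0,"translation":[0,0,0],"turn":0},{"claw":0,"translation":[0,0,0],"turn":0},{"claw":0,"translation":[0,0,0],"turn":0},{"claw":0,"translation":[0,0,-0.02],"turn":0},{"claw":0,"translation":[0,0,-0.05],"turn":0},{"claw":0,"translation":[0,0,-0.09],"turn":0},{"claw":0,"translation":[0,0,-0.14],"turn":0},{"claw":0,"translation":[0,0,-0.17],"turn":0},{"claw":0,"translation":[0,0,-0.17],"turn":0}]'; python3 - <<'E'
from h import *
from held import ell
c,im=snap("wrist","p2");e=arm.get_state()["eef_pos"]
for p,ax,s in ell(im,(280,20,365,245)): print(p.round(1),np.round(ax,1),onz(c,p,.1746)[0].round(4))
print(to_tool(np.array([.475,-.385,.27])-e).round(3))
E
```

```text
time_s: 28.1
eef_pos: [0.5591, 0.0881, 0.2851]
ee_rot: [0.718, 0.696, 0.003, 0.003]
contact_force: [1.4, -0.6, 0.1]
opening: 0.0854
gripper_force: 0.0
[317.  18.] [31.2 34.6] [0.5611 0.2245 0.1746]
[307.1  64.5] [22.9 75.8] [0.5522 0.1922 0.1746]
[285.6 111.3] [18.1 66.6] [0.533  0.1574 0.1746]
[317.1 107.9] [37.7 38.8] [0.5588 0.1592 0.1746]
[288.9 149.2] [12.7 18.9] [0.5337 0.1264 0.1746]
[314.8 189.1] [34.5 34.9] [0.5543 0.0908 0.1746]
[-0.476 -0.068  0.012]
```

```bash
python3 - <<'E'
from h import *
from held import ell
c,im=snap("wrist","p3");e=arm.get_state()["eef_pos"];print(e.round(4),yaws())
for t in (40,50,60,75):
  for p,ax,s in ell(im,(285,80,350,215),t): print(t,p.round(1),np.round(ax,1),s,onz(c,p,.1746)[0].round(4))
# top-face edges of both modules
hsv=cv2.cvtColor(im,cv2.COLOR_BGR2HSV);g=hsv[:,:,2]
for y in list(range(84,132,6))+list(range(164,214,5)): 
    d=np.abs(cv2.Sobel(g.astype(np.float32),-1,1,0))[y-1:y+2,270:365].mean(0);k=[int(i)+270 for i in np.argsort(d)[::-1][:40]];L=[i for i in k if i<300];Rr=[i for i in k if i>330];print(y,L[:1],Rr[:1],end=" ")
print()
for x in (292,297,338,343): print(x,g[140:225:1,x].tolist())
E
```

```text
[0.5572 0.088  0.2807] [88.15876828 -1.8412349 ]
40 [318.7 107.6] [36.9 38.3] [15, 9, 38, 38, 431] [0.5588 0.1593 0.1746]
40 [316.1 189.8] [34.  34.2] [14, 93, 35, 34, 363] [0.5541 0.0907 0.1746]
50 [318.7 107.6] [37.5 38.8] [15, 9, 38, 38, 477] [0.5587 0.1593 0.1746]
50 [316.2 189.9] [34.4 34.9] [14, 93, 36, 35, 414] [0.5542 0.0907 0.1746]
60 [289.  112.9] [11.2 73.7] [0, 4, 10, 54, 491] [0.5345 0.156  0.1746]
60 [318.7 107.6] [37.9 39.4] [15, 8, 39, 40, 545] [0.5588 0.1593 0.1746]
60 [291.2 149.1] [11.7 16.9] [0, 64, 15, 13, 132] [0.5345 0.1267 0.1746]
60 [316.2 189.8] [34.9 35.3] [14, 93, 36, 35, 467] [0.5542 0.0907 0.1746]
75 [315.6 116.6] [ 88. 115.] [0, 0, 65, 78, 1822] [0.556  0.1524 0.1746]
75 [318.6 107.6] [39.1 40.2] [14, 8, 40, 40, 630] [0.5586 0.1593 0.1746]
75 [316.3 189.7] [35.5 36.7] [13, 92, 38, 36, 537] [0.5542 0.0908 0.1746]
84 [295] [360] 90 [295] [343] 96 [295] [334] 102 [295] [337] 108 [299] [333] 114 [295] [331] 120 [295] [333] 126 [295] [342] 164 [294] [340] 169 [294] [340] 174 [295] [340] 179 [295] [331] 184 [299] [332] 189 [299] [334] 194 [299] [333] 199 [295
[... 914 characters left out ...]
99, 98, 97, 98, 94, 96, 100, 97, 96, 97, 97, 97, 99, 99, 98, 96, 100, 97, 102, 99, 96, 94, 93, 87, 84, 80, 79, 75, 80, 80, 83, 90, 105, 116, 127, 130, 132, 129, 124, 125, 128, 125, 124, 131, 132, 133, 135, 133, 136, 136, 143, 147, 148, 147, 151, 149, 155, 166, 169, 168, 168, 170, 168]
343 [71, 69, 69, 69, 68, 67, 64, 66, 71, 66, 69, 68, 71, 82, 99, 105, 110, 111, 110, 112, 111, 110, 110, 113, 112, 105, 110, 108, 110, 108, 112, 110, 111, 110, 107, 106, 108, 106, 106, 110, 107, 105, 109, 109, 110, 107, 104, 108, 104, 104, 106, 105, 106, 109, 107, 110, 108, 107, 111, 108, 108, 105, 109, 103, 126, 150, 168, 168, 168, 170, 169, 167, 171, 171, 167, 168, 170, 170, 166, 170, 168, 169, 169, 166, 169]
```

```bash
python3 - <<'E'
from h import *
c,im=load("p3")
def corners(cx,cy,z):
    r=np.radians(-1.83);ux=np.array([np.cos(r),np.sin(r)]);uy=np.array([-ux[1],ux[0]])
    return [proj(c,[*(np.array([cx,cy])+a*.021*ux+b*.03*uy),z])[0].round(0).tolist() for a,b in ((-1,1),(1,1),(1,-1),(-1,-1))]
for n,p in (("R",(.5567,.0883)),("row2",(.559,.1603))):
    print(n,"top",corners(*p,.1626),"foot",corners(*p,.05),"lens",proj(c,[*p,.1746])[0].round(1))
print("mat->",proj(c,[.5567,.0883,.05])[0].round(0), "shelf end edge",proj(c,[.556,.038,.05])[0].round(0))
cv2.imwrite("pics/edges.png",cv2.Canny(im,40,90))
ed=cv2.Canny(im[130:235,270:370],40,90)
for r in ed[::3,::2]: print("".join("#" if v else "." for v in r))
E
```

```text
R top [[295.0, 156.0], [343.0, 156.0], [342.0, 220.0], [297.0, 220.0]] foot [[302.0, 142.0], [336.0, 142.0], [336.0, 189.0], [303.0, 189.0]] lens [319.2 192.4]
row2 top [[293.0, 68.0], [345.0, 68.0], [343.0, 142.0], [295.0, 142.0]] foot [[301.0, 80.0], [337.0, 80.0], [336.0, 132.0], [302.0, 132.0]] lens [319.  106.3]
mat-> [319. 166.] shelf end edge [320. 204.]
.............#....................................
....................................#.............
....................................#.............
.............#......................#.............
.............#......................#.............
..................................#...............
.................................##.............##
.................................##..........##...
#########...........................#.##..........
.........#.##......................#..............
...................................#..............
...................................#..............
...................................#..............
...................................#..............
......................
[... 348 characters left out ...]
...................#.#...............
.................#...........#....#...............
...............#..#.........#..#..#...............
................#..#.......#..#...#...............
##..#..###.#......#...##....#......##...#.........
.....................#####........................
..................................................
....................#....###......................
............#.....................................
..................................................
..................................................
..................................................
..................................................
..................................................
```

The placed module looks about right: its top-face edges match the prediction to 1–2 px. I'll check alignment from the top camera once the arm is clear, so next I'll move over the standing module.

```bash
python3 -m crank '[{"claw":0,"translation":[-0.04,-0.006,0],"turn":0},{"claw":0,"translation":[-0.09,-0.012,0],"turn":0},{"claw":0,"translation":[-0.14,-0.02,0],"turn":0},{"claw":0,"translation":[-0.19,-0.027,0],"turn":0},{"claw":0,"translation":[-0.24,-0.034,0],"turn":0},{"claw":0,"translation":[-0.29,-0.041,0],"turn":0},{"claw":0,"translation":[-0.34,-0.048,0.005],"turn":0},{"claw":0,"translation":[-0.39,-0.055,0.01],"turn":0},{"claw":0,"translation":[-0.44,-0.062,0.01],"turn":0},{"claw":0,"translation":[-0.47,-0.068,0.01],"turn":0},{"claw":0,"translation":[-0.476,-0.068,0.01],"turn":0},{"claw":0,"translation":[-0.476,-0.068,0.01],"turn":0},{"claw":0,"translation":[-0.476,-0.068,0.01],"turn":0},{"claw":0,"translation":[-0.476,-0.068,0.01],"turn":0}]'|head -2; python3 - <<'E'
from h import *
from held import ell
c,im=snap("wrist","q0");e=arm.get_state()["eef_pos"];print(e.round(4),yaws())
print("exp",proj(c,[.475,-.389,.124])[0])
for p,ax,s in ell(im,(240,100,400,247),50): print(p.round(1),np.round(ax,1),s,onz(c,p,.124)[0].round(4))
ed=cv2.Canny(im[120:250,240:400],40,90)
for r in ed[::3,::2]: print("".join("#" if v else "." for v in r))
ct,t=snap("top","t2")
for p,ax,s in ell(t,(210,175,305,215),60): print("top",p.round(2),np.round(ax,1),s,onz(ct,p,.1746)[0].round(4))
E
```

```text
time_s: 29.6
eef_pos: [0.474, -0.384, 0.2702]
[ 0.4741 -0.3841  0.2704] [88.25718487 -1.74281336]
exp [322.51953906 187.20045909]
[321.8 186.8] [30.5 30.6] [67, 72, 30, 31, 323] [ 0.4743 -0.3886  0.124 ]
.................####...........................................##..............
..............#.....................................................#...........
.............#......................................................#...........
.............#......................................................#...........
.............#......................................................#...........
.............#......................................................#...........
....................................................................#...........
...................##................#.#......................##....#...........
.....................###.##....#.....#.....##...............#.....#.............
..###..........................#....#.........##....#...........................
.........#.................#....#.................#.............................
.....
[... 2044 characters left out ...]
........................................................
................................................................................
................................................................................
................................................................................
................................................................................
................................................................................
................................................................................
................................................................................
top [218.73 205.74] [  3.1 102.4] [0, 29, 60, 5, 127] [0.5355 0.2339 0.1746]
```

```bash
python3 - <<'E'
from h import *
c,im=load("q0")
hsv=cv2.cvtColor(cv2.GaussianBlur(im,(3,3),0),cv2.COLOR_BGR2HSV)
m=((hsv[:,:,1]<32)&(hsv[:,:,2]>60)).astype(np.uint8);m[:,:260]=0;m[:,380:]=0;m[248:]=0;m[:120]=0
for thr in (0,):
    k,l,st,ce=cv2.connectedComponentsWithStats(m);i=1+np.argmax(st[1:,4]);cc=cv2.convexHull(np.argwhere(l==i)[:,::-1].astype(np.float32))
    print(st[i],cv2.approxPolyDP(cc,3,True).reshape(-1,2).tolist())
    for t in (100,120,140,160,180):
        mm=((l==i)&(hsv[:,:,2]>t)).astype(np.uint8);k2,l2,s2,_=cv2.connectedComponentsWithStats(mm);j=1+np.argmax(s2[1:,4]);r=cv2.convexHull(np.argwhere(l2==j)[:,::-1].astype(np.float32));print(t,s2[j],cv2.approxPolyDP(r,3,True).reshape(-1,2).tolist())
ct,t=load("t2")
for n,x,y in (("row1",.5612,.2323),("row2",.559,.1603),("R",.5567,.0883)):
    p=proj(ct,[x,y,.1746])[0];u,v=p.round().astype(int);g=t[v-9:v+10,u-9:u+10].max(2).astype(float)
    print(n,p.round(1));[print("".join("%4d"%q for q in r)) for r in g[::1]] if n=="R" else None
    w=np.clip(80-g,0,None);yy,xx=np.mgrid[v-9:v+10,u-9:u+10];w[(xx-p[0])**2+(yy-p[1])**2>90]=0;print((w*xx).sum()/w.sum(),(w*yy).sum()/w.sum())
E
```

```text
[ 294  152   57   66 1550] [[343.0, 153.0], [350.0, 169.0], [331.0, 214.0], [324.0, 216.0], [295.0, 204.0], [300.0, 181.0], [313.0, 154.0]]
100 [294 173  55  45 707] [[348.0, 173.0], [328.0, 217.0], [294.0, 203.0], [304.0, 181.0]]
120 [294 175  55  43 620] [[348.0, 175.0], [328.0, 217.0], [294.0, 203.0], [304.0, 182.0]]
140 [305 201  30  16 245] [[334.0, 202.0], [327.0, 216.0], [305.0, 206.0], [306.0, 201.0]]Traceback (most recent call last):
  File "<stdin>", line 9, in <module>
    return _wrapfunc(a, 'argmax', axis=axis, out=out, **kwds)
    return bound(*args, **kwds)
ValueError: attempt to get argmax of an empty sequence
```

```bash
python3 - <<'E'
from h import *
c,im=load("q0")
q=onz(c,[(328.5,217),(350,170),(294,203.5)],.112)[:,:2]
w=q[1]-q[0];d=q[2]-q[0];print(np.linalg.norm(w),np.degrees(np.arctan2(w[1],w[0])),np.linalg.norm(d),np.degrees(np.arctan2(d[1],d[0])))
ct=cam("top");a=cv2.imread("pics/top0.png");g=a[230:250,482:506].max(2);k,l,st,ce=cv2.connectedComponentsWithStats((g<60).astype(np.uint8));print(st[1:].tolist(),(ce[1:]+[482,230]).tolist())
print(tri(c,(321.8,186.8),ct,(494,239)).round(4))
ct,t=load("t2")
for n,x,y in (("row1",.5612,.2323),("row2",.559,.1603),("R",.5567,.0883)):
    p=proj(ct,[x,y,.1746])[0];u,v=p.round().astype(int);g=t[v-9:v+10,u-9:u+10].max(2).astype(float)
    print(n,p.round(1))
    if n!="row1":[print("".join("%4d"%z for z in r)) for r in g]
e=arm.get_state()["eef_pos"];print(to_tool(np.array([.4743,-.3886,.06])-e).round(4))
E
```

```text
0.05526573055569258 65.20241551317012 0.039417303618473856 155.6948600208786
[[5, 3, 10, 12, 44], [15, 4, 1, 1, 1], [16, 12, 2, 2, 2], [0, 15, 10, 5, 27]] [[490.1136363636364, 238.70454545454547], [497.0, 234.0], [498.5, 242.5], [485.18518518518516, 247.85185185185185]]
[ 0.475  -0.387   0.1294]
row1 [219.9 194.1]
row2 [252.5 195.8]
 168 168 170 174 174 167 161 159 156 147 152 153 157 144 141 140 138 132 132
 175 177 182 180 172 172 155 145 134 121 121 141 146 160 165 170 170 171 170
 178 176 176 171 160 134 105  80  74  66  70  78  92 128 158 173 176 181 177
 177 176 176 158 125  76  63  65  69  69  72  64  55  75 124 156 173 179 174
 178 173 165 124  81  62  75  92 107 110 108  96  75  58  72 110 153 171 175
 179 172 142  88  60  75 104 113 116 114 116 111  96  70  46  74 132 166 174
 177 166 124  68  67  97 110 119 118 116 112 117 107  90  59  54 102 153 172
 173 167 121  60  77 104 115 115 117 111 113 115 115 100  71  45  76 138 172
 179 169 116  69  87 109 113 120 116 115 114 112 110 108  72  48  71 136 177
 179 166 118  62  77 108 115 116 119 113 116 117 114  99  71  40  70 143
[... 1502 characters left out ...]
84 112 114 116 116 116 112 114 117 104  77  59 107 163 177
 177 166 122  64  78 106 115 115 120 115 116 117 111  98  67  62 115 161 181
 178 169 125  66  66  98 116 118 114 118 115 117 105  79  52  66 127 168 180
 175 171 144  94  58  83 104 111 116 114 117 108  90  60  52  85 144 177 179
 175 177 162 128  77  54  75  88 101 100  93  81  59  51  66 114 161 183 184
 175 179 176 157 120  77  58  54  56  62  58  50  48  60  98 145 171 182 178
 171 179 181 176 156 126  82  57  53  53  46  51  69 108 143 171 179 182 182
 176 178 181 179 177 161 137 102  93  95  88 101 124 157 175 179 185 178 182
 170 175 172 176 173 170 160 156 157 157 153 160 164 173 177 184 180 181 181
[-0.0043  0.0004  0.2106]
```

Two findings:
- **Placed module (R):** it sits about 2 mm toward the robot (−x) relative to the row. I'll mend that later.
- **Standing module:** centre (0.4743, −0.3886), depth axis at −24.6°, and lens height triangulated at about 0.127. I'll grasp it now.

```bash
python3 -m crank '[{"claw":0,"translation":[-0.004,0,0.03],"turn":8},{"claw":0,"translation":[-0.004,0,0.06],"turn":16},{"claw":0,"translation":[-0.004,0,0.09],"turn":22.9},{"claw":0,"translation":[-0.004,0,0.11],"turn":22.9},{"claw":0,"translation":[-0.004,0,0.13],"turn":22.9},{"claw":0,"translation":[-0.004,0,0.15],"turn":22.9},{"claw":0,"translation":[-0.004,0,0.17],"turn":22.9},{"claw":0,"translation":[-0.004,0,0.19],"turn":22.9},{"claw":0,"translation":[-0.004,0,0.205],"turn":22.9},{"claw":0,"translation":[-0.004,0,0.21],"turn":22.9},{"claw":0,"translation":[-0.004,0,0.21],"turn":22.9}]'|grep -E "pos|contact"; python3 -m crank '[{"claw":0.6,"translation":[0,0,0],"turn":0},{"claw":0.6,"translation":[0,0,0],"turn":0},{"claw":0.6,"translation":[0,0,0],"turn":0},{"claw":0.6,"translation":[0,0,0],"turn":0},{"claw":0.6,"translation":[0,0,0],"turn":0},{"claw":0.6,"translation":[0,0,0],"turn":0},{"claw":0.6,"translation":[0,0,-0.02],"turn":0},{"claw":0.6,"translation":[0,0,-0.05],"turn":0},{"claw":0.6,"translation":[0,0,-0.09],"turn":0},{"claw":0.6,"translation":[0,0,-0.13],"turn":0},{"claw":0.6,"translation":[0,0,-0.17],"turn":0},{"claw":0.6,"translation":[0,0,-0.2],"turn":0},{"claw":0.6,"translation":[0,0,-0.21],"turn":0},{"claw":0.6,"translation":[0,0,-0.21],"turn":0}]'; python3 - <<'E'
from h import *
e=arm.get_state()["eef_pos"];y=yaws();print(y,"turn",y[1]+1.83)
print(to_tool(np.array([.5636,.3039,e[2]])-e).round(4))
E
```

```text
eef_pos: [0.4735, -0.3888, 0.0601]
contact_force: [-0.8, 0.8, 0.3]
time_s: 32.2
eef_pos: [0.4737, -0.3898, 0.2707]
ee_rot: [0.842, 0.539, 0.0, 0.001]
contact_force: [-0.2, -0.1, -4.5]
opening: 0.0418
gripper_force: 46.8
[ 65.25500882 -24.7449641 ] turn -22.914964096562258
[ 6.677e-01 -2.087e-01 -5.000e-04]
```

```bash
python3 -m crank '[{"claw":0.6,"translation":[0.013,-0.004,0],"turn":0},{"claw":0.6,"translation":[0.04,-0.0125,0],"turn":-1},{"claw":0.6,"translation":[0.073,-0.023,0],"turn":-3},{"claw":0.6,"translation":[0.113,-0.035,0],"turn":-5},{"claw":0.6,"translation":[0.153,-0.048,0],"turn":-7},{"claw":0.6,"translation":[0.193,-0.06,0],"turn":-9},{"claw":0.6,"translation":[0.24,-0.075,0],"turn":-11},{"claw":0.6,"translation":[0.28,-0.0875,0],"turn":-13},{"claw":0.6,"translation":[0.32,-0.1,0],"turn":-15},{"claw":0.6,"translation":[0.36,-0.1125,0],"turn":-17},{"claw":0.6,"translation":[0.407,-0.127,0],"turn":-19},{"claw":0.6,"translation":[0.447,-0.14,0],"turn":-21},{"claw":0.6,"translation":[0.494,-0.154,0],"turn":-22.9},{"claw":0.6,"translation":[0.541,-0.169,0],"turn":-22.9},{"claw":0.6,"translation":[0.588,-0.184,0],"turn":-22.9},{"claw":0.6,"translation":[0.628,-0.196,0],"turn":-22.9},{"claw":0.6,"translation":[0.655,-0.2045,0],"turn":-22.9},{"claw":0.6,"translation":[0.668,-0.2085,0],"turn":-22.9},{"claw":0.6,"translation":[0.668,-0.2085,0],"turn":-22.9},{"claw":0.6,"translation":[0.668,-0.2085,0],"turn":-22.9}]'; python3 -m crank '[{"claw":0.6,"translation":[0,0,0],"turn":0},{"claw":0.6,"translation":[0,0,0],"turn":0},{"claw":0.6,"translation":[0,0,0],"turn":0}]'; python3 - <<'E'
from h import *
e=arm.get_state()["eef_pos"];y=yaws();print(y,"turn",y[1]+1.83)
print(to_tool(np.array([.5636,.3039,e[2]])-e).round(4))
c,im=snap("wrist","k0");g=im.max(2)
print("exp lens",proj(c,[e[0],e[1],e[2]+.064])[0]);print([(y,g[y,280:365:3].tolist()) for y in (322,334)],g[260:345:3,321].tolist())
E
```

```text
time_s: 34.2
eef_pos: [0.5629, 0.3037, 0.2691]
ee_rot: [0.718, 0.696, -0.001, -0.0]
contact_force: [-0.1, 0.2, -2.8]
opening: 0.0414
gripper_force: 46.6
time_s: 34.5
eef_pos: [0.5639, 0.3035, 0.2706]
ee_rot: [0.719, 0.695, 0.0, 0.0]
contact_force: [0.1, -1.1, -3.6]
opening: 0.0417
gripper_force: 46.6
[88.08675131 -1.91324905] turn -0.08324904850258363
[ 0.0004 -0.0003 -0.    ]
exp lens [322.46215962 327.57530714]
[(322, [15, 5, 5, 124, 127, 133, 135, 130, 131, 132, 132, 128, 131, 132, 132, 135, 134, 134, 131, 131, 132, 131, 132, 132, 65, 15, 14, 15, 15]), (334, [10, 11, 4, 82, 132, 134, 133, 132, 132, 133, 128, 134, 134, 130, 131, 133, 133, 131, 132, 134, 132, 134, 131, 130, 25, 7, 14, 27, 91])] [99, 97, 96, 79, 14, 10, 9, 10, 8, 17, 11, 7, 16, 99, 131, 130, 132, 134, 133, 130, 132, 134, 132, 131, 136, 134, 130, 136, 131]
```

```bash
python3 -m crank '[{"claw":0.6,"translation":[0,0.0015,0.02],"turn":0},{"claw":0.6,"translation":[0,0.0015,0.05],"turn":0},{"claw":0.6,"translation":[0,0.0015,0.08],"turn":0},{"claw":0.6,"translation":[0,0.0015,0.105],"turn":0},{"claw":0.6,"translation":[0,0.0015,0.125],"turn":0},{"claw":0.6,"translation":[0,0.0015,0.14],"turn":0},{"claw":0.6,"translation":[0,0.0015,0.149],"turn":0},{"claw":0.6,"translation":[0,0.0015,0.154],"turn":0},{"claw":0.6,"translation":[0,0.0015,0.1565],"turn":0},{"claw":0.6,"translation":[0,0.0015,0.1565],"turn":0}]'|grep -E "pos|contact"; python3 -m crank '[{"claw":0.6,"translation":[0,0,0.0005],"turn":0},{"claw":0.6,"translation":[0,0,0.001],"turn":0},{"claw":0.6,"translation":[0,0,0.0015],"turn":0},{"claw":0.6,"translation":[0,0,0.002],"turn":0},{"claw":0.6,"translation":[0,0,0.002],"turn":0}]'|grep -E "pos|contact";python3 -m crank '[{"claw":0.6,"translation":[0,0,0.0005],"turn":0},{"claw":0.6,"translation":[0,0,0.001],"turn":0},{"claw":0.6,"translation":[0,0,0.001],"turn":0}]'|grep -E "pos|contact"
```

```text
eef_pos: [0.5655, 0.3044, 0.1143]
contact_force: [0.1, -0.8, -4.6]
eef_pos: [0.5652, 0.3043, 0.1119]
contact_force: [0.4, 0.5, -4.1]
eef_pos: [0.5653, 0.3044, 0.1113]
contact_force: [-0.9, 0.7, 1.4]
```

Touching lightly. Now I'll release in fine steps, lift, move aside and measure from the top camera.

```bash
python3 -m crank '[{"claw":0.52,"translation":[0,0,0],"turn":0},{"claw":0.51,"translation":[0,0,0],"turn":0},{"claw":0.505,"translation":[0,0,0],"turn":0},{"claw":0.5,"translation":[0,0,0],"turn":0},{"claw":0.48,"translation":[0,0,0],"turn":0},{"claw":0.4,"translation":[0,0,0],"turn":0},{"claw":0,"translation":[0,0,0],"turn":0},{"claw":0,"translation":[0,0,0],"turn":0},{"claw":0,"translation":[0,0,0],"turn":0},{"claw":0,"translation":[0,0,-0.02],"turn":0},{"claw":0,"translation":[0,0,-0.05],"turn":0},{"claw":0,"translation":[0,0,-0.09],"turn":0},{"claw":0,"translation":[0,0,-0.13],"turn":0},{"claw":0,"translation":[0,0,-0.16],"turn":0},{"claw":0,"translation":[0,0,-0.17],"turn":0},{"claw":0,"translation":[0,0,-0.17],"turn":0},{"claw":0,"translation":[0,0,-0.17],"turn":0}]' 20|grep -E "time|pos|contact"
python3 - <<'E'
from h import *
from held import ell
c,im=snap("wrist","k1");e=arm.get_state()["eef_pos"]
print("L exp",proj(c,[.5636,.3039,.1746])[0].round(1),"row1 exp",proj(c,[.5613,.232,.1746])[0].round(1))
for p,ax,s in ell(im,(285,80,350,247),50): print(p.round(1),np.round(ax,1),s,onz(c,p,.1746)[0].round(4))
print("target for R view",to_tool(np.array([.5567,.0883,e[2]])-e).round(4))
E
```

```text
time_s: 38.05
eef_pos: [0.5648, 0.3042, 0.2794]
contact_force: [0.2, 0.6, -0.0]
L exp [320.2 193.8] row1 exp [320.3 268.3]
[318.7 145.1] [17.7 41. ] [16, 61, 39, 11, 101] [0.5638 0.3457 0.1746]
[322.4 191.1] [34.8 35.2] [20, 94, 36, 35, 424] [0.5656 0.3062 0.1746]
target for R view [-2.16e-01 -9.00e-04  2.00e-04]
```

L is centred in y but about 1.8 mm too far back. I'll straddle it again, squeeze gently with a −1.5 mm shift, release slowly, then mend R the same way.

```bash
python3 -m crank '[{"claw":0,"translation":[0,-0.0015,0.03],"turn":0},{"claw":0,"translation":[0,-0.0015,0.07],"turn":0},{"claw":0,"translation":[0,-0.0015,0.11],"turn":0},{"claw":0,"translation":[0,-0.0015,0.14],"turn":0},{"claw":0,"translation":[0,-0.0015,0.155],"turn":0},{"claw":0,"translation":[0,-0.0015,0.164],"turn":0},{"claw":0,"translation":[0,-0.0015,0.164],"turn":0},{"claw":0.4,"translation":[0,-0.0015,0.164],"turn":0},{"claw":0.46,"translation":[0,-0.0015,0.164],"turn":0},{"claw":0.48,"translation":[0,-0.0015,0.164],"turn":0},{"claw":0.5,"translation":[0,-0.0015,0.164],"turn":0},{"claw":0.52,"translation":[0,-0.0015,0.164],"turn":0},{"claw":0.52,"translation":[0,-0.0015,0.164],"turn":0},{"claw":0.52,"translation":[0,-0.0015,0.164],"turn":0}]' 20|grep -E "pos|force|open"
python3 -m crank '[{"claw":0.51,"translation":[0,0,0],"turn":0},{"claw":0.505,"translation":[0,0,0],"turn":0},{"claw":0.5,"translation":[0,0,0],"turn":0},{"claw":0.49,"translation":[0,0,0],"turn":0},{"claw":0.48,"translation":[0,0,0],"turn":0},{"claw":0.4,"translation":[0,0,0],"turn":0},{"claw":0,"translation":[0,0,0],"turn":0},{"claw":0,"translation":[0,0,0],"turn":0},{"claw":0,"translation":[0,0,0],"turn":0},{"claw":0,"translation":[0,0,-0.02],"turn":0},{"claw":0,"translation":[0,0,-0.05],"turn":0},{"claw":0,"translation":[0,0,-0.09],"turn":0},{"claw":0,"translation":[0,0,-0.13],"turn":0},{"claw":0,"translation":[0,0,-0.16],"turn":0},{"claw":0,"translation":[0,0,-0.164],"turn":0},{"claw":0,"translation":[0,0,-0.164],"turn":0},{"claw":0,"translation":[0,0,-0.164],"turn":0}]' 20|grep -E "time|pos|contact"
python3 - <<'E'
from h import *
from held import ell
c,im=snap("wrist","k2");e=arm.get_state()["eef_pos"]
print("L exp",proj(c,[.5636,.3039,.1746])[0].round(1))
for p,ax,s in ell(im,(285,80,350,247),50): print(p.round(1),np.round(ax,1),onz(c,p,.1746)[0].round(4))
print("target for R view",to_tool(np.array([.5567,.0883,e[2]])-e).round(4))
E
```

```text
eef_pos: [0.5647, 0.3046, 0.1178]
contact_force: [3.0, 0.6, 6.0]
opening: 0.0419
gripper_force: 22.1
time_s: 41.2
eef_pos: [0.5632, 0.3042, 0.2795]
contact_force: [-0.7, -0.5, -1.0]
L exp [322.1 193.7]
[321.2 146.3] [24.3 40.5] [0.5642 0.3445 0.1746]
[324.3 191.1] [34.8 35.2] [0.5656 0.3062 0.1746]
target for R view [-2.159e-01  6.000e-04  2.000e-04]
```

```bash
python3 -m crank '[{"claw":0,"translation":[-0.04,0,0],"turn":0},{"claw":0,"translation":[-0.085,0,0],"turn":0},{"claw":0,"translation":[-0.13,0,0],"turn":0},{"claw":0,"translation":[-0.175,0.001,0],"turn":0},{"claw":0,"translation":[-0.205,0.001,0],"turn":0},{"claw":0,"translation":[-0.216,0.001,0],"turn":0},{"claw":0,"translation":[-0.216,0.001,0],"turn":0},{"claw":0,"translation":[-0.216,0.001,0],"turn":0},{"claw":0,"translation":[-0.216,0.001,0],"turn":0}]'|grep -E "time|pos"
python3 - <<'E'
from h import *
ct,t=snap("top","t3")
for n,x,y in (("L",.5636,.3039),("row1",.5613,.232)):
    p=proj(ct,[x,y,.1746])[0];u,v=p.round().astype(int);print(n,p.round(1),u,v)
    [print("".join("%4d"%z for z in r)) for r in t[v-9:v+10,u-9:u+10].max(2)]
E
```

```text
time_s: 42.15
eef_pos: [0.5576, 0.0898, 0.2805]
L [187.6 192.4] 188 192
 106 106 103 105 106 107 107  99  85  67  47  44  45  65  78  82  85  81  87
 106 108 108 102 105 109 104 103  82  60  49  45  51  71  78  83  79  86  83
 107 105 104 105 106 105 107 100  82  61  45  47  49  59  72  75  80  82  85
 103 105 102 104 107 104 109  99  88  64  47  41  48  58  72  80  76  83  76
 102 101 106 102 104 104 104 101  82  64  47  45  45  51  73  80  80  78  83
 104 100 101 102  98 105 104  97  83  65  43  36  45  55  66  79  79  82  82
 103 101  98 104 102 104  98 100  82  67  48  50  46  56  67  71  82  79  82
 101 102 102 103 102 101  99  92  84  65  48  45  46  50  67  77  83  83  84
 102 101 104  99 102 101 104  98  88  69  43  45  49  54  65  80  80  78  84
 100  99  98 101  99 101  98  99  85  66  50  48  45  59  69  82  83  86  81
  97  98  99  97 106  98  97  95  86  68  52  45  46  59  72  78  80  82  87
  99  94 100  96  98  99  98  99  81  70  54  40  48  64  76  77  82  84  82
  99  97  99  92  96  97  96  99  90  72  56  45  53  68  80  83  87  84  85
  97  95  99  97 100  95  9
[... 1224 characters left out ...]
104  99
  94  90  93  95  90  94  98  94  99  98  96  95 100  98  99  99 101  94  97
  93  93  94  93  91  98  98  93  93 100  96  97 100  94  98  97 100  96 101
  91  91  98  97 101  95  96  94  98  95  97 101  96  98  99 101 101 100 100
  93  94  95  94  96  96 101  98  97 100  98  95  99 102  99 100  99  97  97
  92  95  97  96  95  98  91  99  96  97  96  97  99  98  98  98  98  98  98
  89  93  93  93  96  95  96  99  99  99  94  98  97 102  98  97 101  99  96
  95  97  96  96  97  95  97  95  97  96 100 100  98 100  98  99 100 106  99
  92  96  94  97  94 101  92 100  99  93  97  95 100  96 102  96  98  98 101
  95 100  97  95  95  95  94 100 101  96  98 100 100 102  98 105 103 101 106
```

```bash
python3 -m crank '[{"claw":0,"translation":[0,0,0.03],"turn":0},{"claw":0,"translation":[0,0,0.07],"turn":0},{"claw":0,"translation":[0,0,0.11],"turn":0},{"claw":0,"translation":[0,0,0.14],"turn":0},{"claw":0,"translation":[0,0,0.155],"turn":0},{"claw":0,"translation":[0,0,0.164],"turn":0},{"claw":0,"translation":[0,0,0.164],"turn":0},{"claw":0.4,"translation":[0,0,0.164],"turn":0},{"claw":0.48,"translation":[0,0,0.164],"turn":0},{"claw":0.52,"translation":[0,0,0.164],"turn":0},{"claw":0.52,"translation":[0,0,0.164],"turn":0},{"claw":0.54,"translation":[0,0,0.164],"turn":0}]' 30|grep -E "pos|force"; python3 -m crank '[{"claw":0.54,"translation":[0,0,-0.002],"turn":0},{"claw":0.54,"translation":[0,0,-0.004],"turn":0},{"claw":0.54,"translation":[0,0,-0.005],"turn":0},{"claw":0.54,"translation":[0,0,-0.005],"turn":0},{"claw":0.54,"translation":[0,0,-0.005],"turn":0}]' |grep -E "pos|force"; python3 - <<'E'
from h import *
e=arm.get_state()["eef_pos"]
c,im=snap("wrist","m0");g=im.max(2)
print("exp lens",proj(c,[e[0],e[1],e[2]+.06])[0]);print([(y,np.where(g[y,270:375]>60)[0][[0,-1]]+270,g[y,280:365:3].tolist()) for y in (322,334)])
E
```

```text
eef_pos: [0.5579, 0.0886, 0.1178]
contact_force: [-2.7, 0.3, 5.7]
gripper_force: 29.9
eef_pos: [0.5577, 0.0885, 0.1217]
contact_force: [0.6, -0.7, -4.8]
gripper_force: 30.9
exp lens [322.21692458 319.66992218]
[(322, array([270, 374]), [98, 27, 13, 23, 42, 138, 139, 140, 137, 140, 140, 142, 140, 139, 142, 139, 140, 139, 141, 141, 139, 140, 140, 141, 27, 15, 15, 49, 101]), (334, array([270, 374]), [100, 104, 102, 72, 16, 17, 15, 44, 123, 139, 140, 139, 141, 139, 138, 140, 139, 140, 137, 135, 114, 30, 11, 15, 37, 117, 125, 127, 128])]
```

```bash
python3 -m crank '[{"claw":0.54,"translation":[0,-0.0005,0.002],"turn":0},{"claw":0.54,"translation":[0,-0.0005,0.0035],"turn":0},{"claw":0.54,"translation":[0,-0.0005,0.0043],"turn":0},{"claw":0.54,"translation":[0,-0.0005,0.005],"turn":0},{"claw":0.54,"translation":[0,-0.0005,0.005],"turn":0}]' |grep -E "pos|force"; python3 -m crank '[{"claw":0.51,"translation":[0,0,0],"turn":0},{"claw":0.505,"translation":[0,0,0],"turn":0},{"claw":0.5,"translation":[0,0,0],"turn":0},{"claw":0.49,"translation":[0,0,0],"turn":0},{"claw":0.47,"translation":[0,0,0],"turn":0},{"claw":0.4,"translation":[0,0,0],"turn":0},{"claw":0,"translation":[0,0,0],"turn":0},{"claw":0,"translation":[0,0,0],"turn":0},{"claw":0,"translation":[0,0,0],"turn":0},{"claw":0,"translation":[0,0,-0.02],"turn":0},{"claw":0,"translation":[0,0,-0.05],"turn":0},{"claw":0,"translation":[0,0,-0.09],"turn":0},{"claw":0,"translation":[0,0,-0.13],"turn":0},{"claw":0,"translation":[0,0,-0.16],"turn":0},{"claw":0,"translation":[0,0,-0.164],"turn":0},{"claw":0,"translation":[0,0,-0.164],"turn":0},{"claw":0,"translation":[0,0,-0.164],"turn":0}]' 20|grep -E "time|pos|contact"
python3 - <<'E'
from h import *
from held import ell
c,im=snap("wrist","m1");e=arm.get_state()["eef_pos"];print(e.round(4))
print("R exp",proj(c,[.5567,.0883,.1746])[0].round(1),"row2",proj(c,[.559,.1603,.1746])[0].round(1))
for p,ax,s in ell(im,(285,80,350,247),50): print(p.round(1),np.round(ax,1),onz(c,p,.1746)[0].round(4))
E
```

```text
eef_pos: [0.5572, 0.0885, 0.1179]
contact_force: [-4.3, 0.1, 8.0]
gripper_force: 32.9
time_s: 46.15
eef_pos: [0.5568, 0.0885, 0.2797]
contact_force: [0.1, -0.2, -1.0]
[0.5566 0.0885 0.2795]
R exp [321.5 193.6] row2 [321.5 106.7]
[321.4 108. ] [38.  39.5] [0.5589 0.1593 0.1746]
[317.9 191.2] [34.7 35.4] [0.5537 0.0906 0.1746]
```

R still reads about −2.7 mm after release, a repeatable −3 mm shift from the held position. I'll regrip, lift 5 mm, move +2.7 mm and set it down.

```bash
python3 -m crank '[{"claw":0,"translation":[0,0.0,0.03],"turn":0},{"claw":0,"translation":[0,0,0.07],"turn":0},{"claw":0,"translation":[0,0,0.11],"turn":0},{"claw":0,"translation":[0,0,0.14],"turn":0},{"claw":0,"translation":[0,0,0.155],"turn":0},{"claw":0,"translation":[0,0,0.164],"turn":0},{"claw":0.4,"translation":[0,0,0.164],"turn":0},{"claw":0.48,"translation":[0,0,0.164],"turn":0},{"claw":0.52,"translation":[0,0,0.164],"turn":0},{"claw":0.54,"translation":[0,0,0.164],"turn":0},{"claw":0.54,"translation":[0,0,0.164],"turn":0},{"claw":0.54,"translation":[0,0,0.161],"turn":0},{"claw":0.54,"translation":[0,0.001,0.159],"turn":0},{"claw":0.54,"translation":[0,0.0025,0.159],"turn":0},{"claw":0.54,"translation":[0,0.003,0.159],"turn":0},{"claw":0.54,"translation":[0,0.003,0.161],"turn":0},{"claw":0.54,"translation":[0,0.003,0.1625],"turn":0},{"claw":0.54,"translation":[0,0.003,0.1635],"turn":0},{"claw":0.54,"translation":[0,0.003,0.1635],"turn":0}]' 30|grep -E "pos|force"; python3 -m crank '[{"claw":0.51,"translation":[0,0,0],"turn":0},{"claw":0.505,"translation":[0,0,0],"turn":0},{"claw":0.5,"translation":[0,0,0],"turn":0},{"claw":0.49,"translation":[0,0,0],"turn":0},{"claw":0.47,"translation":[0,0,0],"turn":0},{"claw":0.4,"translation":[0,0,0],"turn":0},{"claw":0,"translation":[0,0,0],"turn":0},{"claw":0,"translation":[0,0,0],"turn":0},{"claw":0,"translation":[0,0,0],"turn":0},{"claw":0,"translation":[0,0,-0.02],"turn":0},{"claw":0,"translation":[0,0,-0.05],"turn":0},{"claw":0,"translation":[0,0,-0.09],"turn":0},{"claw":0,"translation":[0,0,-0.13],"turn":0},{"claw":0,"translation":[0,0,-0.16],"turn":0},{"claw":0,"translation":[0,0,-0.164],"turn":0},{"claw":0,"translation":[0,0,-0.164],"turn":0},{"claw":0,"translation":[0,0,-0.164],"turn":0}]' 20|grep -E "time|pos|contact"
python3 - <<'E'
from h import *
from held import ell
c,im=snap("wrist","m2");e=arm.get_state()["eef_pos"];print(e.round(4))
print("R exp",proj(c,[.5567,.0883,.1746])[0].round(1),"row2",proj(c,[.559,.1603,.1746])[0].round(1))
for p,ax,s in ell(im,(285,80,350,247),50): print(p.round(1),np.round(ax,1),onz(c,p,.1746)[0].round(4))
E
```

```text
eef_pos: [0.56, 0.0884, 0.1178]
contact_force: [-3.8, -0.5, 4.7]
gripper_force: 30.6
time_s: 49.8
eef_pos: [0.5597, 0.0884, 0.2802]
contact_force: [0.0, 0.8, -0.2]
[0.5596 0.0884 0.2799]
R exp [318.1 193.4] row2 [317.7 106.7]
[317.8 108. ] [37.9 39.1] [0.559  0.1593 0.1746]
[317.5 191.1] [34.9 35. ] [0.5563 0.0904 0.1746]
```

R is good now. Next, the same mend for L (−2 mm).

```bash
python3 -m crank '[{"claw":0,"translation":[0.04,0,0],"turn":0},{"claw":0,"translation":[0.085,-0.001,0],"turn":0},{"claw":0,"translation":[0.13,-0.002,0],"turn":0},{"claw":0,"translation":[0.175,-0.003,0],"turn":0},{"claw":0,"translation":[0.205,-0.003,0],"turn":0},{"claw":0,"translation":[0.2157,-0.003,0],"turn":0},{"claw":0,"translation":[0.2157,-0.003,0],"turn":0},{"claw":0,"translation":[0.2157,-0.003,0],"turn":0},{"claw":0,"translation":[0.2157,-0.003,0],"turn":0}]'|grep -E "pos"
python3 -m crank '[{"claw":0,"translation":[0,0.0,0.03],"turn":0},{"claw":0,"translation":[0,0,0.07],"turn":0},{"claw":0,"translation":[0,0,0.11],"turn":0},{"claw":0,"translation":[0,0,0.14],"turn":0},{"claw":0,"translation":[0,0,0.155],"turn":0},{"claw":0,"translation":[0,0,0.164],"turn":0},{"claw":0.4,"translation":[0,0,0.164],"turn":0},{"claw":0.48,"translation":[0,0,0.164],"turn":0},{"claw":0.52,"translation":[0,0,0.164],"turn":0},{"claw":0.54,"translation":[0,0,0.164],"turn":0},{"claw":0.54,"translation":[0,0,0.164],"turn":0},{"claw":0.54,"translation":[0,0,0.161],"turn":0},{"claw":0.54,"translation":[0,0,0.159],"turn":0},{"claw":0.54,"translation":[0,0,0.159],"turn":0},{"claw":0.54,"translation":[0,0,0.159],"turn":0},{"claw":0.54,"translation":[0,0,0.161],"turn":0},{"claw":0.54,"translation":[0,0,0.1625],"turn":0},{"claw":0.54,"translation":[0,0,0.1635],"turn":0},{"claw":0.54,"translation":[0,0,0.1635],"turn":0}]' 30|grep -E "pos|force"; python3 -m crank '[{"claw":0.51,"translation":[0,0,0],"turn":0},{"claw":0.505,"translation":[0,0,0],"turn":0},{"claw":0.5,"translation":[0,0,0],"turn":0},{"claw":0.49,"translation":[0,0,0],"turn":0},{"claw":0.47,"translation":[0,0,0],"turn":0},{"claw":0.4,"translation":[0,0,0],"turn":0},{"claw":0,"translation":[0,0,0],"turn":0},{"claw":0,"translation":[0,0,0],"turn":0},{"claw":0,"translation":[0,0,0],"turn":0},{"claw":0,"translation":[0,0,-0.02],"turn":0},{"claw":0,"translation":[0,0,-0.05],"turn":0},{"claw":0,"translation":[0,0,-0.09],"turn":0},{"claw":0,"translation":[0,0,-0.13],"turn":0},{"claw":0,"translation":[0,0,-0.16],"turn":0},{"claw":0,"translation":[0,0,-0.164],"turn":0},{"claw":0,"translation":[0,0,-0.164],"turn":0},{"claw":0,"translation":[0,0,-0.164],"turn":0}]' 20|grep -E "time|pos|contact"
python3 - <<'E'
from h import *
from held import ell
c,im=snap("wrist","k3");e=arm.get_state()["eef_pos"];print(e.round(4))
print("L exp",proj(c,[.5636,.3039,.1746])[0].round(1))
for p,ax,s in ell(im,(285,80,350,247),50): print(p.round(1),np.round(ax,1),onz(c,p,.1746)[0].round(4))
E
```

```text
eef_pos: [0.5644, 0.3026, 0.2813]
eef_pos: [0.5643, 0.304, 0.1187]
contact_force: [-1.7, -1.8, 4.2]
gripper_force: 31.6
time_s: 54.35
eef_pos: [0.5637, 0.3039, 0.2805]
contact_force: [0.1, 0.5, -0.2]
[0.5636 0.3038 0.2803]
L exp [321.4 193. ]
[321.9 190.7] [34.6 35. ] [0.564  0.306  0.1746]
```

Both are within about 0.5 mm. I'll retreat clear of the row and do a last check with the top camera.

```bash
python3 -m crank '[{"claw":0,"translation":[-0.04,-0.01,0],"turn":0},{"claw":0,"translation":[-0.09,-0.02,0],"turn":0},{"claw":0,"translation":[-0.14,-0.03,0],"turn":0},{"claw":0,"translation":[-0.19,-0.04,0],"turn":0},{"claw":0,"translation":[-0.24,-0.05,0],"turn":0},{"claw":0,"translation":[-0.29,-0.06,0],"turn":0},{"claw":0,"translation":[-0.34,-0.07,0],"turn":0},{"claw":0,"translation":[-0.39,-0.08,0],"turn":0},{"claw":0,"translation":[-0.44,-0.09,0],"turn":0},{"claw":0,"translation":[-0.49,-0.1,0],"turn":0},{"claw":0,"translation":[-0.54,-0.1,0],"turn":0},{"claw":0,"translation":[-0.58,-0.1,0],"turn":0},{"claw":0,"translation":[-0.58,-0.1,0],"turn":0},{"claw":0,"translation":[-0.58,-0.1,0],"turn":0}]'|grep -E "time|pos"
python3 - <<'E'
from h import *
ct,t=snap("top","t4");g=t.max(2).astype(float)
B=cv2.resize(t,None,fx=4,fy=4,interpolation=cv2.INTER_CUBIC).max(2)
for n,x,y in (("L",.5636,.3039),("row1",.5613,.232),("row2",.559,.1602),("R",.5567,.0883)):
    p=proj(ct,[x,y,.1746])[0];q=((p+.5)*4-.5);u,v=q.round().astype(int)
    m=(B[v-36:v+37,u-36:u+37]<82).astype(np.uint8)
    k,l,st,ce=cv2.connectedComponentsWithStats(m);b=[i for i in range(1,k) if st[i][0]>0 and st[i][1]>0 and st[i][4]>200]
    i=max(b,key=lambda i:st[i][4]) if b else 1+np.argmax(st[1:,4])
    el=cv2.fitEllipse(cv2.convexHull(np.argwhere(l==i)[:,::-1].astype(np.float32)));c2=((np.array(el[0])+[u-36,v-36])+.5)/4-.5
    w=onz(ct,c2,.1746)[0];print(n,"exp",p.round(1),"obs",c2.round(2),np.round(np.array(el[1])/4,1),"world",w.round(4),"diff mm",((w-[x,y,.1746])*1e3).round(1))
E
```

```text
time_s: 55.8
eef_pos: [0.4447, -0.2729, 0.2804]
L exp [187.6 192.4] obs [188.33 191.86] [13.6 14.1] world [0.5649 0.3023 0.1746] diff mm [ 1.3 -1.6 -0. ]
row1 exp [220.1 194.1] obs [221.04 193.68] [13.3 13.7] world [0.5623 0.2299 0.1746] diff mm [ 1.  -2.1 -0. ]
row2 exp [252.6 195.8] obs [253.31 195.42] [13.2 13.7] world [0.5598 0.1586 0.1746] diff mm [ 0.8 -1.6 -0. ]
R exp [285.2 197.4] obs [285.12 197.21] [13.  13.4] world [0.5572 0.0884 0.1746] diff mm [ 0.5  0.1 -0. ]
```

```bash
python3 -c "
from rig import arm
print(arm.finish_job())"
```

```text
the job is handed in; nothing more can be done
None
```

Both modules now stand upright, lens up, in the two empty places; the last measurements put them within about 2 mm of centre and in line with the row, and the job was handed in at about 56 s of the 72 s allowed.

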